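# Serve one cap tin from the spring magazine and tally it

### The job

Draw the top tin of valve caps out of the sloping spring magazine, sliding it down the slope from under the side lips so that the next tin rises into its place, and set it down gently, flat, wholly on the rubber mat and lengthwise with it. Then count it on the tally: with a fingertip roll the ribbed thumbwheel two clicks counter-clockwise (seen from above) and leave it there. Leave the other tins in the magazine and do not shift the other things on the counter.

Things in the scene. Friction and masses are not known exactly. Their poses are not given: they have to be found in the camera images.
- tin_top: Closed flat steel tin, 110 x 50 x 22 mm (x, y, z), about 110 g, the top one of three alike stacked in the magazine. Origin: centre of its underside; x along its length, z out of its lid. In the magazine its axes are those of the magazine.
- tin_mid: The second tin, same size, directly below the top one (22 mm along the magazine's -z). Rises by 22 mm when the top tin has gone. Stays in the magazine.
- tin_low: The third tin, same size, 44 mm below the top one. Stays in the magazine.
- magazine: Fixed dark steel spring magazine sloping 30 deg to the robot: z (normal to the tins) leans 30 deg from vertical towards the robot, -x runs down the slope to its open mouth. Origin: seat of the top tin's underside centre, 106 mm above the counter. The tins' front 40 mm (x -55 to -15 mm) has free sides, to be gripped across y; reach under 22 mm below the lid or the second tin is gripped too.
- lips (a point): Point on the magazine's middle plane (magazine x = -15, y = 0, z = +22 mm) where the holding lips begin. Two lips, 4 mm thick, overlap the top tin's lid by 6 mm on each side; lips and cheeks (outer faces y = +-30.5 mm) run from x = -15 to +56 mm. Slide a tin at least 70 mm along magazine -x, not lifting, to clear them; the pull is about 3 to 10 N.
- front_stop (a point): Middle of the upper edge of the 26 mm wide front stop (magazine x = -58.5, z = -3 mm), which holds the lower tins while the top one slides out over it.
- follower (a joint): Rise of the sprung follower under the stack, m: 0 with three tins, about 0.022 with two. It presses the stack up against the lips with 4 to 7 N (70 N/m).
- hood (a point): Middle of the front edge, underside, of a clear plastic dust hood fixed above the magazine: level sheet 116 mm wide, 141 mm deep, underside 185 mm above the counter, front edge 23 mm (level) robot-ward of the magazine origin. It bars a vertical gripper over the tin's free end: tilt the tool about 30 deg, in line with magazine z, leaning back to the robot.
- mat: Fixed black rubber serving mat, 180 x 130 x 5 mm (x, y, z), flat on the counter. Origin: centre of its underside; x along its length.
- tally_base: Fixed grey base of the tally, 132 x 140 mm, plate 26 mm high; the wheel's upright axle is at its origin (on the counter). A cover, top 66 mm high, hides the wheel's part at x > +12 mm; the half at -x is open. Small steel ticks on the plate at 135 (home), 180 (one click) and 225 deg (two clicks) from its x axis, counter-clockwise from above.
- wheel (a point): Top centre of the level black thumbwheel, 56 mm above the counter; axes as tally_base. Disc of 38 mm radius, 34 to 56 mm above the counter, with 8 straight ribs 8 mm thick and as high, out to 55 mm radius, 45 deg apart. At joint 0 they point at 0, 45, 90, 135 ... deg from tally_base x; a steel pointer strip marks the one at 130 deg. Push a rib to roll it.
- tally (a joint): Angle of the thumbwheel, rad, growing counter-clockwise seen from above; starts at about 0 (home). It clicks into sprung detents at 0, 0.785, 1.571 and 2.356 (45 deg apart), and stops at 2.5. Turning it takes about 1 to 2 N at a rib; it stays in the detent where it is left.
- gauge: Bystander: grey plastic digital pressure gauge with a nozzle, 130 mm long. Origin: under its middle, on the counter. Leave it alone.
- ratchet: Bystander: worn steel ratchet handle, 193 mm long. Origin: under its middle, on the counter. Leave it alone.
- socket: Bystander: chrome socket, 34 mm wide, 60 mm tall, upright. Origin: under its middle, on the counter. Leave it alone.
- crayon: Bystander: yellow wax tire crayon, 118 mm long, lying near the robot. Origin: under its middle, on the counter. Leave it alone.
- jar: Bystander: glass jar with steel lid, 60 mm wide, 75 mm tall. Origin: under its middle, on the counter. Leave it alone.
- cup: Bystander: white mug, 85 mm tall. Origin: under its middle, on the counter. Leave it alone.

How it is judged:
By the outcome, as a careful person would: the job done as asked, in the order asked, and still so for the second after the job is handed in, with the robot touching nothing.
It also fails if it takes over 67 s, if anything falls off the work surface, if the arm or the gripper's body presses on something with over 40 N, if the wrist force passes 120 N, or if a joint passes its speed limit or range.

### The arm

A 6-joint arm with a two-finger parallel gripper is mounted at the origin on the work surface. World frame = base frame: x ahead of the robot, y to its left, z up, the work surface at z = 0. Lengths are in m, angles in rad, forces in N, time in s.
With the tool pointing down it reaches from about 0.225 to 0.875 m from the base axis. Payload 3.4 kg.
Tool frame: the origin (TCP) lies between the finger pads; the fingertips stand 8 mm ahead of it and the grasp point (between the pads) lies 11 mm behind it; z points along the fingers, y is the line along which they close (so a half turn about z gives the same grasp; the last joint's range is limited). The gripper opens to 85 mm and grips with 20 to 120 N. Pads are 22 mm wide; open, the fingers measure 114 mm over their backs; the gripper's body (76 mm by 85 mm) begins 54 mm behind the grasp point. The pads swing forward as they close: fully open they stand 13 mm farther back than shut.
Start: joints at [1.221, 0.276, 1.505, -0, 1.361, -0.121], TCP at [0.13, 0.56, 0.204] pointing down, gripper open.
Joint ranges: [-2.89, 2.89], [-0.75, 2.08], [0.22, 2.7], [-1.18, 4.32], [0.11, 2.71], [-2.7, 2.7]. Speed limits (rad/s): [2.57, 2.57, 3.14, 3.14, 3.14, 3.14].

### API

Orientations are given as a unit quaternion [w, x, y, z].
In Python, from rig import manip, optics, finder gives the robot as it stands.
- The arm moves only by the tool servo_tool, never from a script. Its argument "increments" is a list of rows, each a list of 7 numbers: the shift along the tool's x, y, z in cm, then the turn, a rotation vector about the tool's x, y, z in degrees, then the closure, from -1 (fully open) to 1 (shut). In form: [[x, y, z, rx, ry, rz, gripper], ...]. A call has exactly 5 rows; each row shifts and turns the commanded pose from where the row before left it, along the tool's axes as they then stand; what a row does not reach is not made up. A row lasts 1/10 s, in which the tool goes at most 50 mm and 8.59 degrees, less where a joint would pass 70% of its speed; a pose out of reach is approached as far as the arm can. A call is refused whole if a number of a shift passes 5 or a number of a turn 8.59, either way. A call with a gripper value outside its range is refused whole. The fingers move at their own pace and stop on an object; "squeeze" is the grip in N (left out, the last holds). Time passes only in rows, so rows that do not move let the fingers close, or fill a call up. It gives the time, the measured TCP pose, the force, the opening and the grip force at its end, in the units of the state.
- manip.get_state(): the state, without advancing time (a new reading comes with each control period).
- optics.get_image(name): name is "scene" or "side" or "wrist"; returns the picture (480x640x3 uint8, red, green, blue); there is no depth.
- optics.get_calibration(name): a dict with "fov_y" (degrees; the focal length in pixels is half the picture's height over the tangent of half this angle, whatever the lens; pixels are square), "cx", "cy" (the principal point, pixels), "world_to_cam" (4x4, takes a point from world to camera coordinates). Camera axes: x right, y down, z forward; pixel columns grow to the right and rows downward; lengths in m; the calibration is good to about 2 mm. A picture is of the moment at which its call begins: read the wrist's pose just before it. get_calibration takes no time and is no camera call; for the wrist camera it gives the pose at the moment of the call.
- manip.sign_off(): hands the job in; it is judged then, once.
Trained networks look in the newest picture that a camera, given by its name, has taken for a name from the list of things; names that differ only in an ending like _2 or _b are one class to them, and where a whole thing is asked for, a point or a joint stands for the part that bears it (a point fixed in the world has none). Each returns a list of dicts, best first, with "p" (0 to 1); they miss things now and then, are a little off and sometimes report something else, mostly with a low value. They report only what shows in the picture. A call takes as long as a camera call.
- finder.silhouettes(label, camera): "region" (480x640 bool, what is visible of it) and "box" ([centre column, centre row, width, height] in pixels, round what is visible of it).
- finder.tip_of(label, camera): "at" ([column, row] in pixels: a listed point, or the origin of a listed thing).
The state is a dict: "clock": time; "qpos": joint angles; "qd": joint speeds; "effort": joint torques, N m; "position": TCP position; "ee_rot": TCP orientation; "contact_force": force on the tool from outside, world axes, zero at the start; "moment": the same for the moment, N m; "width": finger opening in m; "gripper_force": force on a finger pad.
Only numpy, scipy, OpenCV 4.12 (cv2) and the standard library are available. Lean on these libraries where they do the work, as an engineer would, in place of code of your own. Each camera call takes 0.05 s, during which the arm holds its last target. There are 200 camera calls.

## Working session

There is one attempt and no reset: what is moved stays moved. The work goes in short steps, Python scripts to look and compute and a tool call to move; the robot and the scene stay as the last step left them, time stands still between calls to the robot, and variables do not carry over. Pictures are saved under pics/ and viewed, at most 12 in all, crops included, and the job is handed in when it is done.

Besides the shell and the picture viewer there is one more tool, called after "Request:" in YAML: its name, and indented under it one key for each argument. servo_tool: Moves the arm, as the interface text tells. Its arguments: {"type":"object","properties":{"increments":{"type":"array","items":{"type":"array","items":{"type":"number"}}},"squeeze":{"type":"number"}},"required":["increments"]}

```bash
mkdir -p pics; ls
cat > h.py <<'E'
import numpy as np, cv2
from rig import manip, optics, finder
from scipy.spatial.transform import Rotation as R
def snap(c,fn=None):
    im=optics.get_image(c)
    if fn: cv2.imwrite('pics/'+fn,im[:,:,::-1])
    return im
def K(c):
    k=optics.get_calibration(c); f=240/np.tan(np.radians(k['fov_y'])/2)
    return f,k['cx'],k['cy'],np.array(k['world_to_cam'])
def ray(c,px):
    f,cx,cy,T=K(c); Rm=T[:3,:3]; o=-Rm.T@T[:3,3]
    d=Rm.T@np.array([(px[0]-cx)/f,(px[1]-cy)/f,1]); return o,d/np.linalg.norm(d)
def onz(c,px,z):
    o,d=ray(c,px); return o+d*(z-o[2])/d[2]
def proj(c,P):
    f,cx,cy,T=K(c); p=T[:3,:3]@np.asarray(P)+T[:3,3]; return np.array([f*p[0]/p[2]+cx,f*p[1]/p[2]+cy])
def tri(obs):
    A=0;b=0
    for c,px in obs:
        o,d=ray(c,px);M=np.eye(3)-np.outer(d,d);A=A+M;b=b+M@o
    return np.linalg.solve(A,b)
def rot(s): q=s['ee_rot']; return R.from_quat([q[1],q[2],q[3],q[0]])
E
python3 - <<'E'
from h import *
np.set_printoptions(precision=4,suppress=True)
s=manip.get_state();print(s)
for c in('scene','side'):
    im=snap(c,c+'0.png');print(c,K(c)[0],np.linalg.inv(K(c)[3]))
    for n in['tin_top','magazine','lips','front_stop','hood','mat','tally_base','wheel']:
        r=finder.tip_of(n,c)
        print(n,[(np.round(a['at'],1),round(a['p'],2)) for a in r[:2]])
E
```

```text
pics
{'clock': 0.0, 'qpos': array([ 1.221 ,  0.2766,  1.5062,  0.    ,  1.3607, -0.121 ]), 'qd': array([ 0.0003, -0.0004, -0.0002,  0.001 ,  0.0036, -0.0005]), 'effort': array([  0.0004, -41.6778, -24.5808,   0.0003,   0.011 ,   0.    ]), 'position': array([0.1302, 0.5595, 0.2034]), 'ee_rot': array([-0.0002,  0.1141,  0.9935, -0.0009]), 'contact_force': array([-0.1717, -0.4445,  0.6868]), 'moment': array([-0.023 ,  0.0001,  0.0189]), 'gripper_force': 0.0, 'width': 0.0854664285252514}
scene 580.9221340833768 [[-0.5808  0.657  -0.4807  1.3598]
 [ 0.8141  0.4683 -0.3434  0.6249]
 [-0.0005 -0.5908 -0.8068  1.4146]
 [ 0.      0.      0.      1.    ]]
tin_top [(array([281.3, 232.4]), 0.58)]
magazine [(array([285.2, 228.9]), 0.83)]
lips [(array([288.7, 227.2]), 0.88)]
front_stop []
hood [(array([286.4, 211.8]), 0.88)]
mat [(array([248.3, 189.5]), 0.58)]
tally_base [(array([402.9, 267.5]), 0.95), (array([371.8, 338.2]), 0.71)]
wheel [(array([408.5, 255.1]), 0.8)]
side 508.00068399877426 [[ 0.8084 -0.414   0.4184  0.0013]
 [-0.5884 -0.5866  0.5565 -0.672 ]
 [ 0.015  -0.696  -0.7178  1.1032]
 [ 0.      0.      0.      1.    ]]
tin_top [(array([369.2, 259.8]), 0.87), (array([368.6, 260.7]), 0.64)]
magazine [(array([369.8, 261.6]), 0.7)]
lips [(array([363.5, 258.5]), 0.69)]
front_stop [(array([350.5, 277.7]), 0.78)]
hood [(array([362.4, 245.7]), 0.85), (array([461.5, 347.1]), 0.54)]
mat [(array([395.7, 380.6]), 0.61), (array([210.4, 200.2]), 0.24)]
tally_base [(array([256.4, 246.7]), 0.64)]
wheel [(array([252.9, 232.2]), 0.74), (array([368. , 261.8]), 0.48)]
```

View pics/scene0.png

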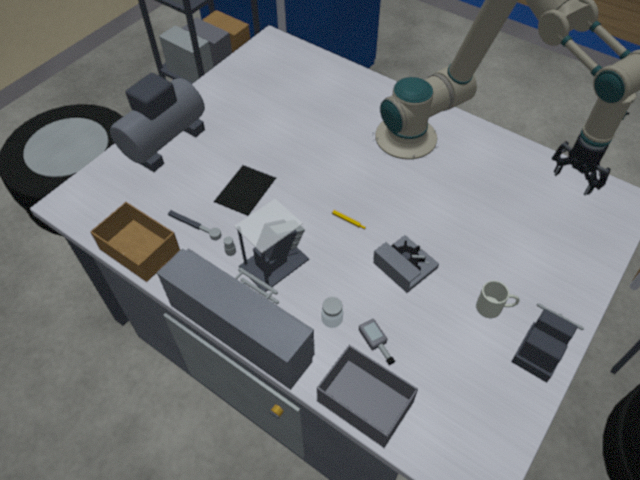

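View pics/side0.png

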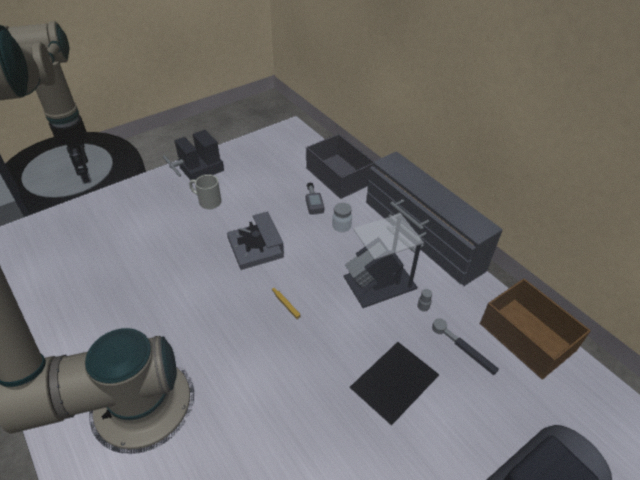

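Run:
```python
from h import *
np.set_printoptions(precision=4,suppress=True)
T=lambda a,b:tri([('scene',a),('side',b)])
for n,a,b in[('tin',(281.3,232.4),(369,260)),('mag',(285.2,228.9),(369.8,261.6)),('lips',(288.7,227.2),(363.5,258.5)),('hood',(286.4,211.8),(362.4,245.7)),('mat',(248.3,189.5),(395.7,380.6)),('base',(402.9,267.5),(256.4,246.7)),('wheel',(408.5,255.1),(252.9,232.2))]:
    p=T(a,b);print(n,p,proj('scene',p)-a,proj('side',p)-b)
for c in('scene','side'):
  for n in['mat','tin_top','wheel','tally_base']:
    for r in finder.silhouettes(n,c)[:2]:print(c,n,round(r['p'],2),np.round(r['box']))
```

```text
tin [ 0.6353 -0.036   0.1111] [ 0.8255 -0.1083] [0.8812 0.1348]
mag [ 0.6263 -0.0382  0.1144] [-1.7937  0.2284] [-1.9264 -0.3107]
lips [ 0.6176 -0.0276  0.1217] [-0.5425  0.0757] [-0.5821 -0.0961]
hood [ 0.6094 -0.0332  0.179 ] [ 0.9344 -0.1348] [1.015  0.1643]
mat [ 0.5051 -0.2923 -0.0008] [-2.1784  0.1155] [-2.9227 -0.45  ]
base [ 0.4669  0.2728 -0.0031] [ 0.6325 -0.2005] [0.6223 0.1858]
wheel [0.4616 0.2781 0.0578] [-0.035   0.0116] [-0.0344 -0.0108]
scene mat 0.67 [246. 190.  61.  50.]
scene mat 0.5 [499. 297.  41.  39.]
scene tin_top 0.57 [244. 191.  61.  51.]
scene tin_top 0.51 [298. 230.   8.  14.]
scene wheel 0.65 [406. 264.  63.  59.]
scene tally_base 0.66 [406. 264.  67.  56.]
side mat 0.93 [396. 383.  86.  81.]
side tin_top 0.77 [358. 266.  32.  26.]
side tally_base 0.83 [255. 243.  57.  61.]
side tally_base 0.64 [381. 270.  47.  48.]
```

The scene view shows the magazine at about (275,245), mat (245,190), tally (405,262) and crayon (348,219). In the side view they are at (378,272), (395,382), (255,240) and (286,303). The bins and box are far behind. Next I'll get the yaws and make a planning helper.

```bash
cat >> h.py <<'E'
def plan(pos,Rt,n=5,g=-1,start=None):
    """rows (printed) taking the tool to world pos / Rotation Rt in n rows"""
    s=manip.get_state(); p=np.array(s['position']); r=rot(s)
    if start is not None: p,r=start
    dv=(r.inv()*Rt).as_rotvec(); step=R.from_rotvec(dv/n); dp=(np.array(pos)-p)/n
    out=[]
    for i in range(n):
        out.append(np.r_[r.inv().apply(dp)*100,np.degrees(dv/n),g]); r=r*step
    out=np.round(out,2)
    for i in range(0,n,5): print('['+','.join('['+','.join('%g'%v for v in o)+']' for o in out[i:i+5])+']')
    m=np.abs(out[:,:6]).max(0); print('max',m, 'norm',np.linalg.norm(dp)*100)
def down(yaw): # tool z down, tool y direction at angle yaw in world
    y=np.array([np.cos(yaw),np.sin(yaw),0]);z=np.array([0,0,-1.]);return R.from_matrix(np.c_[np.cross(y,z),y,z])
E
python3 - <<'E'
from h import *
np.set_printoptions(precision=4,suppress=True)
optics.get_image('side');optics.get_image('scene')
for c in('scene','side'):
    r=finder.silhouettes('mat',c)[0]
    cn=max(cv2.findContours(r['region'].astype(np.uint8),0,2)[0],key=cv2.contourArea)[:,0]
    w=np.array([onz(c,p,0.005)[:2] for p in cn]);print(c,r['p'],cv2.minAreaRect((w*1000).astype(np.float32)))
for c in('scene','side'):
  for n in['crayon','gauge','cup','jar','socket','ratchet']:
    r=finder.tip_of(n,c)[:1]
    if r: print(c,n,round(r[0]['p'],2),onz(c,r[0]['at'],0)[:2])
s=manip.get_state();r=rot(s)
f,cx,cy,T=K('wrist');Tw=np.eye(4);Tw[:3,:3]=r.as_matrix();Tw[:3,3]=s['position'];print(f,np.linalg.inv(Tw)@np.linalg.inv(T))
plan([0.36,0.29,0.36],down(np.radians(60)),10)
E
```

```text
scene 0.63 ((508.7919006347656, -293.2025146484375), (183.1340789794922, 137.4905242919922), 8.873458862304688)
side 0.63 ((504.1420593261719, -297.004150390625), (180.07705688476562, 130.1988525390625), 9.299424171447754)
scene crayon 0.51 [0.4179 0.0329]
scene gauge 0.59 [0.7082 0.31  ]
scene cup 0.82 [0.4271 0.53  ]
scene jar 0.78 [0.7263 0.2032]
scene socket 0.63 [ 0.724  -0.1709]
scene ratchet 0.67 [ 0.7078 -0.3194]
side crayon 0.75 [0.4237 0.0307]
side gauge 0.84 [0.6985 0.3013]
side cup 0.95 [0.4545 0.5284]
side jar 0.98 [0.7188 0.2084]
side socket 0.47 [ 0.7244 -0.17  ]
side ratchet 0.87 [ 0.7085 -0.3281]
378.27072132574483 [[-0.     -0.947  -0.3213  0.0833]
 [ 1.      0.0005 -0.0016 -0.0003]
 [ 0.0017 -0.3213  0.947  -0.1695]
 [ 0.      0.      0.      1.    ]]
[[-2.85,-2.11,-1.56,0,-0,1.69,-1],[-2.91,-2.02,-1.56,0,-0,1.69,-1],[-2.97,-1.94,-1.56,0,-0,1.69,-1],[-3.02,-1.85,-1.56,0,-0,1.69,-1],[-3.08,-1.76,-1.56,0,-0,1.69,-1]]
[[-3.13,-1.67,-1.56,0,-0,1.69,-1],[-3.18,-1.58,-1.56,0,-0,1.69,-1],[-3.22,-1.48,-1.56,0,-0,1.69,-1],[-3.26,-1.39,-1.56,0,-0,1.69,-1],[-3.3,-1.29,-1.56,0,-0,1.69,-1]]
max [3.3  2.11 1.56 0.   0.   1.69] norm 3.8711367857648877
```

Request:
servo_tool:
  increments:
    - [-2.85, -2.1, -1.6, 0, 0, -1, -1]
    - [-2.8, -2.15, -1.6, 0, 0, -1, -1]
    - [-2.75, -2.2, -1.6, 0, 0, -1, -1]
    - [-2.7, -2.25, -1.6, 0, 0, -1, -1]
    - [-2.7, -2.3, -1.6, 0, 0, -1, -1]

```text
clock: 2.6
position: [0.2453, 0.4243, 0.285]
ee_rot: [0.0, 0.07, 0.998, 0.0]
contact_force: [-0.1, -0.1, -0.3]
width: 0.0854
gripper_force: 0.0
```

Request:
servo_tool:
  increments:
    - [-2.6, -2.4, -1.6, 0, 0, -1, -1]
    - [-2.6, -2.4, -1.6, 0, 0, -1, -1]
    - [-2.5, -2.5, -1.6, 0, 0, -1, -1]
    - [-2.5, -2.5, -1.6, 0, 0, -1, -1]
    - [-2.5, -2.5, -1.6, 0, 0, -1, -1]

```text
clock: 3.1
position: [0.3584, 0.2883, 0.3652]
ee_rot: [0.0, 0.027, 1.0, 0.0]
contact_force: [0.4, 0.7, 0.3]
width: 0.0852
gripper_force: 0.0
```

Run:
```python
from h import *
np.set_printoptions(precision=4,suppress=True)
s=manip.get_state();print(s['clock'],s['position'],np.abs(s['qd']).max(),s['qpos'])
snap('wrist','w1.png')
for n in['tally_base','wheel']:
    for r in finder.tip_of(n,'wrist')[:2]:print(n,round(r['p'],2),np.round(r['at']),onz('wrist',r['at'],0 if n!='wheel' else .056))
```

```text
3.1 [0.3584 0.2883 0.3652] 0.9326903483157263 [ 0.5259  0.0463  1.4035  0.0001  1.6911 -0.9914]
tally_base 0.96 [312. 243.] [0.4737 0.2684 0.    ]
wheel 0.75 [311. 259.] [0.473  0.2695 0.056 ]
```

View pics/w1.png

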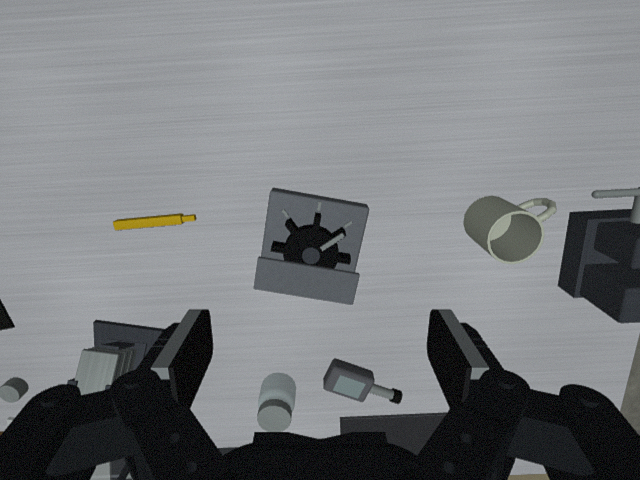

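Run:
```python
from h import *
np.set_printoptions(precision=4,suppress=True)
im=snap('wrist');s=manip.get_state();print(s['clock'],s['position'],np.abs(s['qd']).max())
np.save('w2T.npy',K('wrist')[3])
for n in['tally_base','wheel']:
    for r in finder.tip_of(n,'wrist')[:2]:print(n,round(r['p'],2),np.round(r['at'],1),onz('wrist',r['at'],0 if n!='wheel' else .056))
cv2.imwrite('pics/w2.png',cv2.resize(im[165:315,215:415,::-1],None,fx=4,fy=4,interpolation=cv2.INTER_CUBIC))
s=manip.get_state()
plan([0.46,-0.045,0.36],down(np.radians(90)),10)
```

```text
3.3 [0.3582 0.2894 0.3645] 0.03299676553428516
tally_base 0.64 [311.1 240.6] [0.4621 0.2706 0.    ]
wheel 0.81 [310.7 258. ] [0.4668 0.2712 0.056 ]
wheel 0.22 [347.1 369.3] [0.6508 0.3151 0.056 ]
[[-1.21,-3.29,0.04,0,-0.01,-0.31,-1],[-1.19,-3.3,0.04,0,-0.01,-0.31,-1],[-1.17,-3.3,0.04,0,-0.01,-0.31,-1],[-1.15,-3.31,0.04,0,-0.01,-0.31,-1],[-1.14,-3.31,0.04,0,-0.01,-0.31,-1]]
[[-1.12,-3.32,0.04,0,-0.01,-0.31,-1],[-1.1,-3.33,0.04,0,-0.01,-0.31,-1],[-1.08,-3.33,0.04,0,-0.01,-0.31,-1],[-1.07,-3.34,0.04,0,-0.01,-0.31,-1],[-1.05,-3.34,0.04,0,-0.01,-0.31,-1]]
max [1.21 3.34 0.04 0.   0.01 0.31] norm 3.504592754494244
```

View pics/w2.png

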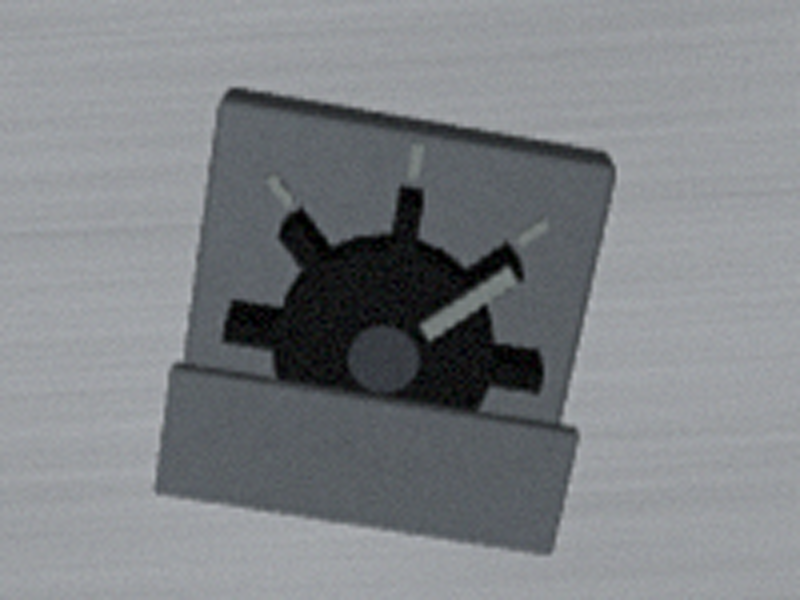

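The crop shows the pointer at its home tick at (545,225), the ticks at (415,160) and (275,190), the hub at (384,358), the plate's front corners at (225,103) and (613,170), and the cover-top corners at (178,368), (578,430), (155,492) and (550,552).

Run:
```python
from h import *
np.set_printoptions(precision=4,suppress=True)
g=lambda p,z:onz('wrist',np.array(p)/4+[215,165],z)[:2]
a,b=g((224,101),.026),g((613,168),.026);print(a,b,np.linalg.norm(b-a),np.degrees(np.arctan2(*(b-a)[::-1]))-90)
c,d,e,f=[g(p,.066) for p in((178,368),(578,430),(155,492),(550,552))]
for u,v in((c,d),(e,f)):print(u,v,np.linalg.norm(v-u),np.degrees(np.arctan2(*(v-u)[::-1]))-90)
print('hub',g((384,358),.058))
t=[g(p,.026) for p in((415,162),(531,233),(281,193))];print('ticks',t)
h=g((384,358),.058)
for q in t:print(np.degrees(np.arctan2(*(q-h)[::-1])),np.linalg.norm(q-h))
```

```text
[0.3769 0.2219] [0.4075 0.3537] 0.13535864040405526 -13.04261497908334
[0.4577 0.2038] [0.4873 0.3361] 0.13561392720373994 -12.592587496545647
[0.5028 0.1911] [0.533  0.3255] 0.13771332115495363 -12.67127040965373
hub [0.461 0.272]
ticks [array([0.4017, 0.2856]), array([0.4294, 0.3248]), array([0.4103, 0.2386])]
167.0859531475054 0.0608169877603891
120.91691589151884 0.06149444158120625
-146.5845351004209 0.06075623492513575
```

Request:
servo_tool:
  increments:
    - [-1.2, -3.3, 0, 0, 0, -0.3, -1]
    - [-1.2, -3.3, 0, 0, 0, -0.3, -1]
    - [-1.2, -3.3, 0, 0, 0, -0.3, -1]
    - [-1.2, -3.3, 0, 0, 0, -0.3, -1]
    - [-1.2, -3.3, 0, 0, 0, -0.3, -1]

```text
clock: 3.9
position: [0.41, 0.1222, 0.3637]
ee_rot: [-0.001, 0.013, 1.0, 0.0]
contact_force: [0.2, -1.2, -0.2]
width: 0.0854
gripper_force: 0.0
```

Request:
servo_tool:
  increments:
    - [-0.8, -4, 0, 0, 0, -0.3, -1]
    - [-0.8, -4, 0, 0, 0, -0.3, -1]
    - [-0.8, -4, 0, 0, 0, -0.3, -1]
    - [-0.8, -4, 0, 0, 0, -0.3, -1]
    - [-0.8, -1, 0, 0, 0, -0.3, -1]

```text
clock: 4.4
position: [0.4472, -0.0506, 0.3635]
ee_rot: [-0.001, 0.002, 1.0, -0.001]
contact_force: [-0.1, 0.1, -0.6]
width: 0.0851
gripper_force: 0.0
```

Run:
```python
from h import *
np.set_printoptions(precision=4,suppress=True)
snap('wrist');im=snap('wrist','w3.png');s=manip.get_state();print(s['clock'],s['position'],np.abs(s['qd']).max())
for n in['magazine','lips','front_stop','tin_top','hood']:
    for r in finder.tip_of(n,'wrist')[:1]:print(n,round(r['p'],2),np.round(r['at'],1),onz('wrist',r['at'],{'magazine':.106,'lips':.118,'front_stop':.075,'tin_top':.106,'hood':.185}[n]))
for r in finder.silhouettes('magazine','wrist')[:1]:print(r['box'])
cv2.imwrite('pics/w3.png',im[:,:,::-1])
```

```text
4.5 [ 0.4479 -0.0485  0.3633] 0.040320984012219334
magazine 0.97 [328.6 325.2] [ 0.6312 -0.0362  0.106 ]
front_stop 0.6 [338.5 280.8] [ 0.5828 -0.0217  0.075 ]
tin_top 0.83 [332.4 322.4] [ 0.6275 -0.0304  0.106 ]
hood 0.78 [338.5 344.4] [ 0.6061 -0.0268  0.185 ]
[331.4, 312.1, 60.6, 73.1]
```

View pics/w3.png

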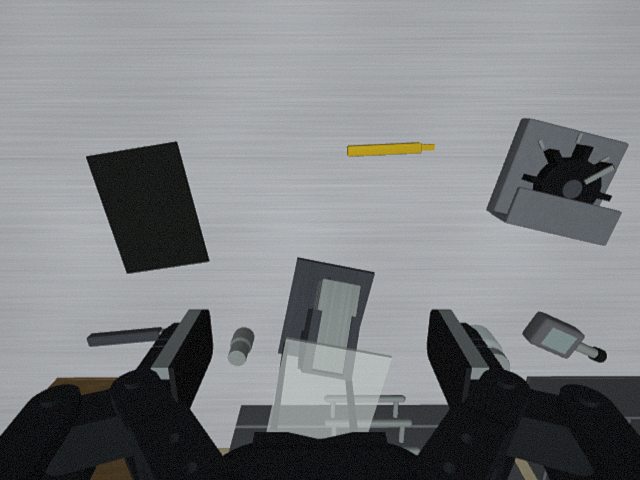

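The wrist view shows the magazine base's front edge from (298,258) to (374,272), the hood's front edge from (286,338) to (391,356), the tin's front edge from (320,279) to (359,284), and mat corners at (87,157), (177,142), (209,261) and (127,273).

Run:
```python
from h import *
np.set_printoptions(precision=4,suppress=True)
for u,v,z in(((298,258),(374,272),.006),((286,338),(391,356),.187),((320,279),(359.5,285),.0975),((87,157),(177,142),.005),((127,273),(209,261),.005),((87,157),(127,273),.005),((177,142),(209,261),.005)):
    a,b=[onz('wrist',p,z)[:2] for p in(u,v)]
    print(a,b,(a+b)/2,np.linalg.norm(b-a),np.degrees(np.arctan2(*(b-a)[::-1]))-90)
s=manip.get_state();im=optics.get_image('wrist')
cv2.imwrite('pics/w4.png',cv2.resize(im[250:400,270:410,::-1],None,fx=4,fy=4,interpolation=cv2.INTER_CUBIC))
```

```text
[ 0.5787 -0.0801] [0.6016 0.0353] [ 0.5902 -0.0224] 0.11764265925555184 -11.218662567118855
[ 0.597  -0.0833] [0.6196 0.0301] [ 0.6083 -0.0266] 0.11560972879644177 -11.270238760495488
[ 0.5701 -0.047 ] [0.5785 0.0034] [ 0.5743 -0.0218] 0.05105817670708645 -9.421672005913223
[ 0.4291 -0.3688] [ 0.4089 -0.2421] [ 0.419  -0.3054] 0.12834469969762916 9.077628619135027
[ 0.6041 -0.3421] [ 0.5842 -0.2148] [ 0.5941 -0.2784] 0.12883677663840287 8.907335108972362
[ 0.4291 -0.3688] [ 0.6041 -0.3421] [ 0.5166 -0.3554] 0.1770256453786289 -81.31961882875167
[ 0.4089 -0.2421] [ 0.5842 -0.2148] [ 0.4965 -0.2284] 0.17740584249683478 -81.1600254273525
```

View pics/w4.png

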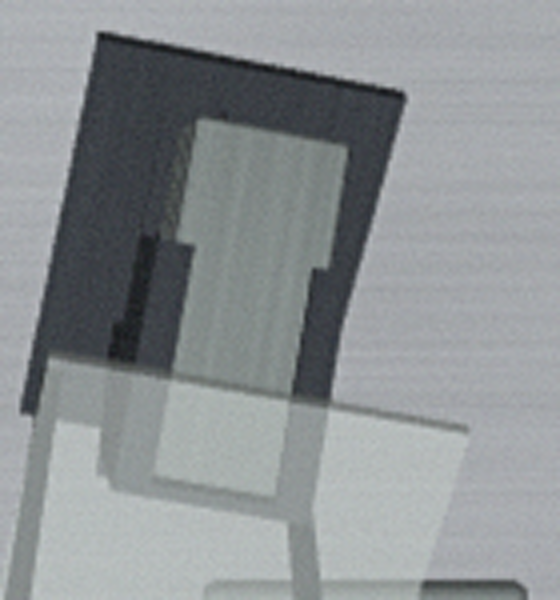

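```bash
cat >> h.py <<'E'
def magR(yaw): # magazine axes as Rotation; x up slope away, z leaning to robot
    return R.from_euler('z',yaw,degrees=True)*R.from_euler('y',-30,degrees=True)
E
python3 - <<'E'
from h import *
np.set_printoptions(precision=4,suppress=True)
M=magR(-11.3).as_matrix();print(M)
q=lambda p:np.array(p)/4+[270,250]
pts=[((198,119),(-55,-25,22)),((348,147),(-55,25,22)),((190,243),(-15,-19,26)),((318,268),(-15,19,26)),((155,481),(56,-19,26)),((276,497),(56,19,26))]
O=np.array([.631,-.036,.106])
from scipy.optimize import least_squares
def res(v,full=0):
    Mm=magR(v[0]).as_matrix();o=np.array([v[1],v[2],.106])
    return np.concatenate([proj('wrist',o+Mm@(np.array(m)/1000))-q(p) for p,m in pts[:4+0]])
r=least_squares(res,[-11,.63,-.036]);print(r.x,r.fun)
r=least_squares(lambda v:np.r_[res(v),(v[0]+11.25)*3],[-11,.63,-.036]);print(r.x,r.fun)
# hood-based
h=np.array([.6083,-.0266]);print('from hood',h+.023*np.array([np.cos(np.radians(11.3)),-np.sin(np.radians(11.3))]))
E
```

```text
[[ 0.8492  0.1959 -0.4903]
 [-0.1697  0.9806  0.098 ]
 [ 0.5     0.      0.866 ]]
[-11.8686   0.6328  -0.0359] [-0.3226 -0.7002  0.5051 -0.3449  0.9613  0.8594 -1.1421  0.1751]
[-11.283    0.6329  -0.0355] [-0.4975 -0.5461  0.419  -0.5473  1.0562  1.0175 -0.9819  0.0633 -0.0989]
from hood [ 0.6309 -0.0311]
```

```bash
cat >> h.py <<'E'
O=np.array([.6325,-.0348,.106]); YAW=-11.4
MR=magR(YAW); TG=R.from_matrix(MR.as_matrix()@np.diag([-1,1,-1.]))
def mag(x,y,z): return O+MR.apply(np.array([x,y,z])/1000)
def inmag():
    s=manip.get_state(); print('t',s['clock'],'mag mm',np.round(MR.inv().apply(s['position']-O)*1000,1),'rot err',np.round(np.degrees((rot(s).inv()*TG).as_rotvec()),2),'F',np.round(s['contact_force'],1),'w',round(s['width'],4),'gf',round(s['gripper_force'],1),'qd',round(np.abs(s['qd']).max(),3))
E
python3 - <<'E'
from h import *
np.set_printoptions(precision=4,suppress=True)
print(mag(-39,0,80),mag(-39,0,9))
plan(mag(-39,0,80),TG,10); inmag()
E
```

```text
[ 0.5602 -0.0202  0.1558] [ 0.595  -0.0272  0.0943]
[[-1.13,0.27,2.09,0.3,-2.99,1.11,-1],[-1.01,0.3,2.14,0.3,-2.99,1.11,-1],[-0.9,0.33,2.19,0.3,-2.99,1.11,-1],[-0.77,0.36,2.23,0.3,-2.99,1.11,-1],[-0.65,0.38,2.27,0.3,-2.99,1.11,-1]]
[[-0.52,0.41,2.3,0.3,-2.99,1.11,-1],[-0.39,0.43,2.32,0.3,-2.99,1.11,-1],[-0.26,0.45,2.33,0.3,-2.99,1.11,-1],[-0.13,0.46,2.34,0.3,-2.99,1.11,-1],[-0,0.48,2.34,0.3,-2.99,1.11,-1]]
max [1.13 0.48 2.34 0.3  2.99 1.11] norm 2.389698118623946
t 4.85 mag mm [-26.1 -48.8 313.6] rot err [  3.01 -29.88  11.14] F [ 0.4 -0.4  0.5] w 0.0856 gf 0.0 qd 0.007
```

Request:
servo_tool:
  increments:
    - [-1.1, 0.3, 2.1, 0.3, -3, 1.1, -1]
    - [-1.0, 0.3, 2.1, 0.3, -3, 1.1, -1]
    - [-0.9, 0.3, 2.2, 0.3, -3, 1.1, -1]
    - [-0.8, 0.4, 2.2, 0.3, -3, 1.1, -1]
    - [-0.65, 0.4, 2.3, 0.3, -3, 1.1, -1]

```text
clock: 5.35
position: [0.5041, -0.0337, 0.2599]
ee_rot: [0.132, 0.049, 0.99, -0.013]
contact_force: [0.2, 0.2, -0.6]
width: 0.0855
gripper_force: 0.0
```

Request:
servo_tool:
  increments:
    - [-0.5, 0.4, 2.3, 0.3, -3, 1.1, -1]
    - [-0.4, 0.4, 2.3, 0.3, -3, 1.1, -1]
    - [-0.25, 0.45, 2.3, 0.3, -3, 1.1, -1]
    - [-0.1, 0.45, 2.3, 0.3, -3, 1.1, -1]
    - [0, 0.5, 2.3, 0.3, -3, 1.2, -1]

```text
clock: 5.85
position: [0.5595, -0.0203, 0.1567]
ee_rot: [0.26, 0.096, 0.96, -0.026]
contact_force: [-0.1, 0.0, -1.1]
width: 0.0853
gripper_force: 0.0
```

Run:
```python
from h import *
np.set_printoptions(precision=4,suppress=True)
snap('wrist');inmag();snap('wrist','w5.png')
for P in((-55,-25,22),(-55,25,22),(-15,-19,26),(-15,19,26),(-15,-25,22),(-15,25,22)): print(P,np.round(proj('wrist',mag(*P)),1))
plan(mag(-39,0,9),TG,10)
```

```text
t 5.9 mag mm [-45.7   0.1  78.3] rot err [ 0.02 -0.29 -0.1 ] F [-2.9  0.1 -2.7] w 0.0857 gf 0.0 qd 0.246
(-55, -25, 22) [281.  230.4]
(-55, 25, 22) [360.2 230.5]
(-15, -19, 26) [291.4 290.5]
(-15, 19, 26) [349.5 290.6]
(-15, -25, 22) [282.8 287.7]
(-15, 25, 22) [358.  287.9]
[[-0.07,0,0.7,0,-0.04,0.01,-1],[-0.07,0,0.7,0,-0.04,0.01,-1],[-0.07,0,0.7,0,-0.04,0.01,-1],[-0.07,0,0.7,0,-0.04,0.01,-1],[-0.06,0,0.7,0,-0.04,0.01,-1]]
[[-0.06,0,0.7,0,-0.04,0.01,-1],[-0.06,0,0.7,0,-0.04,0.01,-1],[-0.06,0,0.7,0,-0.04,0.01,-1],[-0.06,0,0.7,0,-0.04,0.01,-1],[-0.06,0,0.7,0,-0.04,0.01,-1]]
max [0.07 0.   0.7  0.   0.04 0.01] norm 0.7074238677573775
```

View pics/w5.png

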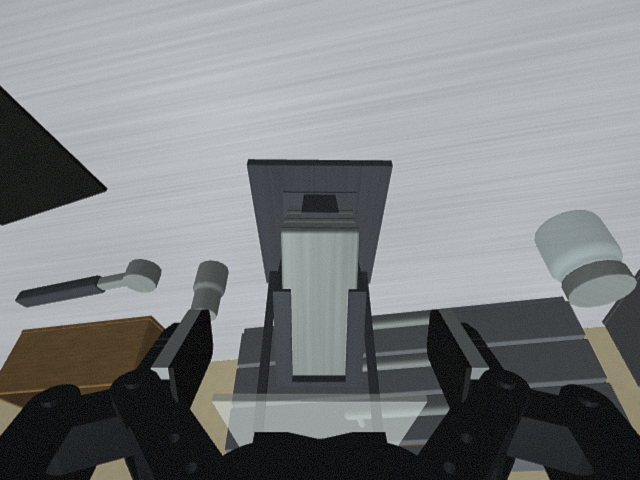

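The tin's front edge is at (281–358, 229) and the lips begin at row 290. Both match the prediction within about 1 px. I'll check that the arm has settled before descending.

Run:
```python
from h import *
inmag();optics.get_image('side');inmag();optics.get_image('side');inmag()
```

```text
t 5.95 mag mm [-45.2  -0.2  79.5] rot err [ 0.01 -0.43  0.06] F [-0.9 -0.3  0.1] w 0.0856 gf 0.0 qd 0.093
t 6.0 mag mm [-42.   -0.4  80.7] rot err [ 0.01 -0.2   0.06] F [ 0.2 -0.4  1. ] w 0.0854 gf 0.0 qd 0.077
t 6.05 mag mm [-39.1  -0.6  81.5] rot err [0.01 0.04 0.02] F [ 0.1 -0.4  0.7] w 0.0857 gf 0.0 qd 0.047
```

Request:
servo_tool:
  increments:
    - [0, 0, 0.8, 0, 0, 0, -1]
    - [0, 0, 1.2, 0, 0, 0, -1]
    - [0, 0, 1.2, 0, 0, 0, -1]
    - [0, 0, 1.0, 0, 0, 0, -1]
    - [0, 0, 0.8, 0, 0, 0, -1]

```text
clock: 6.55
position: [0.5842, -0.0265, 0.1122]
ee_rot: [0.258, 0.097, 0.961, -0.026]
contact_force: [0.0, -0.8, -0.3]
width: 0.0853
gripper_force: 0.0
```

Request:
servo_tool:
  increments:
    - [0, 0, 0.8, 0, 0, 0, -1]
    - [0, 0, 0.6, 0, 0, 0, -1]
    - [0, 0, 0.5, 0, 0, 0, -1]
    - [0, 0, 0.3, 0, 0, 0, -1]
    - [0, 0, 0, 0, 0, 0, -1]

```text
clock: 7.05
position: [0.5947, -0.0284, 0.0942]
ee_rot: [0.258, 0.096, 0.961, -0.026]
contact_force: [-0.4, -0.6, 0.1]
width: 0.0856
gripper_force: 0.0
```

Run:
```python
from h import *
inmag();optics.get_image('wrist');inmag()
```

```text
t 7.05 mag mm [-39.1  -1.2   8.9] rot err [-0.02  0.08 -0.06] F [-0.4 -0.6  0.1] w 0.0856 gf 0.0 qd 0.012
t 7.1 mag mm [-38.9  -1.2   9.1] rot err [-0.02  0.1  -0.07] F [-0.1 -0.2  0.4] w 0.0854 gf 0.0 qd 0.011
```

Request:
servo_tool:
  increments:
    - [0, 0, 0, 0, 0, 0, 1]
    - [0, 0, 0, 0, 0, 0, 1]
    - [0, 0, 0, 0, 0, 0, 1]
    - [0, 0, 0, 0, 0, 0, 1]
    - [0, 0, 0, 0, 0, 0, 1]
  squeeze: 50

```text
clock: 7.6
position: [0.5947, -0.0284, 0.0946]
ee_rot: [0.259, 0.097, 0.961, -0.026]
contact_force: [-0.1, 0.4, -0.1]
width: 0.0125
gripper_force: 0.0
```

Run:
```python
from h import *
inmag();snap('wrist','w6.png');inmag()
```

```text
t 7.6 mag mm [-38.8  -1.2   9.3] rot err [-0.02  0.12 -0.07] F [-0.1  0.4 -0.1] w 0.0125 gf 0.0 qd 0.002
t 7.65 mag mm [-38.9  -1.2   9.2] rot err [-0.02  0.11 -0.07] F [-0.2 -0.1 -1. ] w 0.0048 gf 0.0 qd 0.003
```

View pics/w6.png

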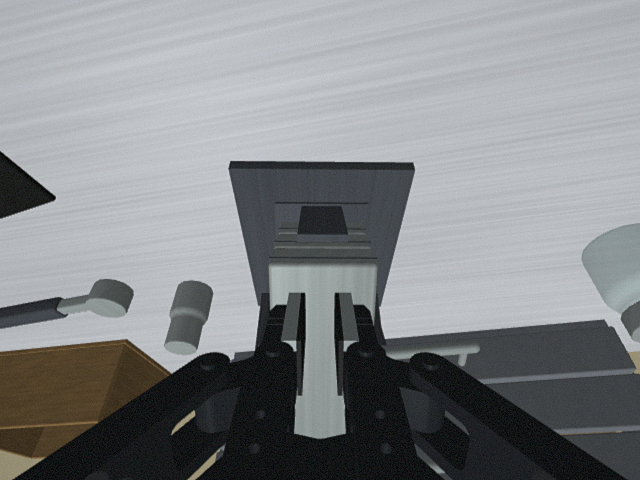

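The fingers closed above the lid without touching it: the pad tips are at (292–352, 293), over the tin whose front edge is at row 262. So the tips sit farther back than I assumed. I'll measure that with the fixed cameras from the start pictures.

Run:
```python
from h import *
np.set_printoptions(precision=1,suppress=True)
r=down(np.radians(76.9))
for z in(-40,-20,-5,8):
  for y in(-43,43):
    P=np.array([.1302,.5595,.2034])+r.apply(np.array([0,y,z])/1000)
    print(z,y,proj('scene',P),proj('side',P))
inmag();a=snap('side');b=snap('scene');inmag()
for c,im in(('side',a),('scene',b)): print(c,[proj(c,mag(-39,-1,z)) for z in(1,17,35)])
c0,c1=a[215:305,310:410],b[190:280,230:330]
cv2.imwrite('pics/f7.png',cv2.hconcat([cv2.resize(c0,(400,360),interpolation=2),cv2.resize(c1,(400,360),interpolation=2)])[:,:,::-1])
```

```text
-40 -43 [556.8 174.3] [ 87.1 182.3]
-40 43 [584.1 192.3] [ 84.2 163.6]
-20 -43 [554.5 179.2] [ 89.6 188.2]
-20 43 [581.4 197.2] [ 86.5 169.4]
-5 -43 [552.7 182.9] [ 91.3 192.5]
-5 43 [579.4 200.8] [ 88.2 173.7]
8 -43 [551.3 186. ] [ 92.8 196.2]
8 43 [577.7 203.9] [ 89.7 177.4]
t 7.65 mag mm [-38.9  -1.2   9.2] rot err [-0.   0.1 -0.1] F [-0.2 -0.1 -1. ] w 0.0048 gf 0.0 qd 0.003
t 7.75 mag mm [-38.9  -1.2   9.2] rot err [-0.   0.1 -0.1] F [ 0.1  0.4 -0.7] w 0.0001 gf 0.0 qd 0.001
side [array([356.8, 270.5]), array([354.4, 268. ]), array([351.6, 265.1])]
scene [array([292.4, 230. ]), array([294.3, 225.6]), array([296.5, 220.5])]
```

View pics/f7.png

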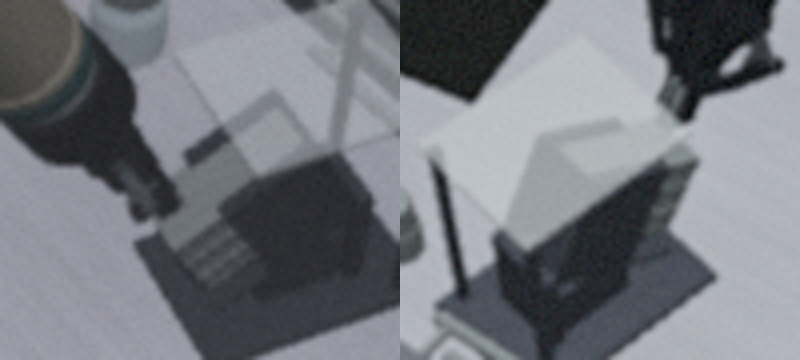

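The fixed cameras agree: the closed tips stand about 26 mm behind the reported TCP (side tip at (350,267), scene tip at (300,220)). I'll refit the tin from this close view, then reopen and go deeper.

Run:
```python
from h import *
np.set_printoptions(precision=4,suppress=True)
from scipy.optimize import least_squares
pts=[((269.5,262.5),(-55,-25,22)),((377.5,262.5),(-55,25,22))]
for dz in (0,1):
  def res(v):
    o=np.array([v[0],v[1],.106+(v[2] if dz else 0)]); return np.concatenate([proj('wrist',o+MR.apply(np.array(m)/1000))-p for p,m in pts])
  r=least_squares(res,[.63,-.035,0]);print(r.x,r.fun)
  print('in my mag frame mm',MR.inv().apply(np.array([r.x[0],r.x[1],.106+r.x[2]*dz])-O)*1000)
```

```text
[ 0.6312 -0.0343  0.    ] [-1.9053  0.3285  1.9029  0.3741]
in my mag frame mm [-1.1529  0.1972  0.6656]
[ 0.6358 -0.0352 -0.0037] [ 0.     -0.022  -0.      0.0219]
in my mag frame mm [ 1.0309  0.2502 -4.892 ]
```

Request:
servo_tool:
  increments:
    - [0, 0, 0, 0, 0, 0, -1]
    - [0, 0, 0, 0, 0, 0, -1]
    - [0, 0, 0, 0, 0, 0, -1]
    - [0, 0, 0, 0, 0, 0, -1]
    - [0, 0, 0, 0, 0, 0, -1]

```text
clock: 8.25
position: [0.5947, -0.0284, 0.0945]
ee_rot: [0.258, 0.097, 0.961, -0.026]
contact_force: [0.2, -0.1, -0.6]
width: 0.0725
gripper_force: 0.0
```

Request:
servo_tool:
  increments:
    - [0, 0, 0.5, 0, 0, 0, -1]
    - [0, 0.1, 0.7, 0, 0, 0, -1]
    - [0, 0, 0.7, 0, 0, 0, -1]
    - [0, 0, 0.5, 0, 0, 0, -1]
    - [0, 0, 0.4, 0, 0, 0, -1]

```text
clock: 8.75
position: [0.6087, -0.0302, 0.0693]
ee_rot: [0.258, 0.096, 0.961, -0.026]
contact_force: [0.0, -0.8, 0.2]
width: 0.0853
gripper_force: 0.0
```

Request:
servo_tool:
  increments:
    - [0, 0, 0, 0, 0, 0, 0]
    - [0, 0, 0, 0, 0, 0, 0]
    - [0, 0, 0, 0, 0, 0, 0]
    - [0, 0, 0, 0, 0, 0, 0.15]
    - [0, 0, 0, 0, 0, 0, 0.15]
  squeeze: 20

```text
clock: 9.25
position: [0.6086, -0.0302, 0.0705]
ee_rot: [0.259, 0.097, 0.961, -0.026]
contact_force: [-0.9, -0.0, 1.3]
width: 0.0488
gripper_force: 27.3
```

Run:
```python
from h import *
np.set_printoptions(precision=1,suppress=True)
inmag();im=snap('wrist');inmag()
cv2.imwrite('pics/w8.png',cv2.resize(im[220:420,210:430,::-1],None,fx=3,fy=3,interpolation=cv2.INTER_CUBIC))
s=manip.get_state()
for z in(-40,-30,-20): print(z,proj('wrist',s['position']+rot(s).apply(np.array([11,-25,z])/1000)),(proj('wrist',s['position']+rot(s).apply(np.array([11,-25,z])/1000))-[210,220])*3)
```

```text
t 9.25 mag mm [-38.8  -0.2 -18.6] rot err [-0.   0.1 -0.1] F [-0.9 -0.   1.3] w 0.0488 gf 27.3 qd 0.002
t 9.3 mag mm [-38.8  -0.2 -18.6] rot err [-0.   0.1 -0.1] F [-0.4  0.3  1.5] w 0.0492 gf 27.4 qd 0.001
-40 [255.7 304.5] [137.1 253.5]
-30 [259.6 292.5] [148.9 217.4]
-20 [263.1 281.8] [159.3 185.5]
```

View pics/w8.png

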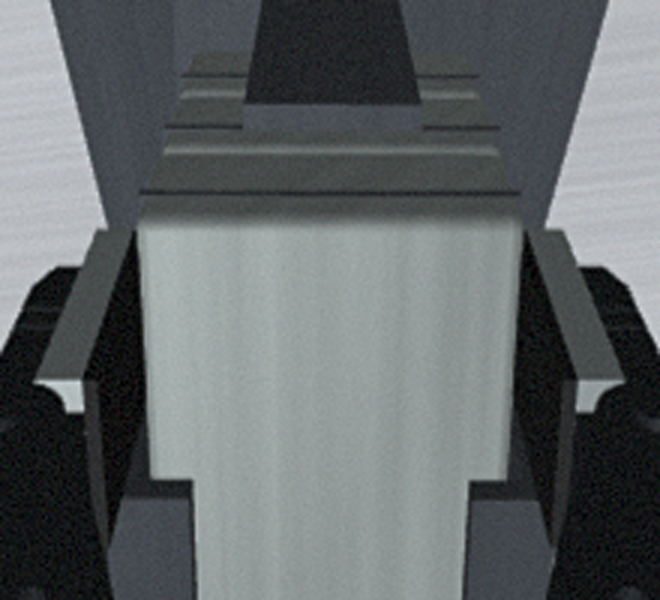

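Contact now at 49 mm with 27 N, but the tips reach only about 8 mm down the tin's side (tips at crop row 228, tin seam at row 190). I'll open slightly, go 9 mm deeper and grip firmly.

Request:
servo_tool:
  increments:
    - [0, 0, 0, 0, 0, 0, -0.5]
    - [0, 0, 0, 0, 0, 0, -0.5]
    - [0, 0, 0.3, 0, 0, 0, -0.5]
    - [0, 0, 0.3, 0, 0, 0, -0.5]
    - [0, 0, 0.3, 0, 0, 0, -0.5]

```text
clock: 9.8
position: [0.6132, -0.0311, 0.0622]
ee_rot: [0.258, 0.096, 0.961, -0.026]
contact_force: [-0.3, -0.7, 0.4]
width: 0.064
gripper_force: 0.0
```

Request:
servo_tool:
  increments:
    - [0, 0, 0, 0, 0, 0, -0.5]
    - [0, 0, 0, 0, 0, 0, 1]
    - [0, 0, 0, 0, 0, 0, 1]
    - [0, 0, 0, 0, 0, 0, 1]
    - [0, 0, 0, 0, 0, 0, 1]
  squeeze: 50

```text
clock: 10.3
position: [0.6129, -0.0311, 0.0625]
ee_rot: [0.258, 0.097, 0.961, -0.026]
contact_force: [-2.7, 1.1, 1.1]
width: 0.0489
gripper_force: 55.7
```

Run:
```python
from h import *
np.set_printoptions(precision=1,suppress=True)
inmag();im=snap('wrist');inmag()
cv2.imwrite('pics/w9.png',cv2.resize(im[220:420,210:430,::-1],None,fx=2,fy=2,interpolation=cv2.INTER_CUBIC))
```

```text
t 10.3 mag mm [-39.   -0.3 -27.7] rot err [-0.   0.1 -0.1] F [-2.7  1.1  1.1] w 0.0489 gf 55.7 qd 0.001
t 10.35 mag mm [-39.1  -0.2 -27.7] rot err [-0.   0.1 -0.1] F [-1.3 -0.4  0.8] w 0.0491 gf 55.7 qd 0.001
```

View pics/w9.png

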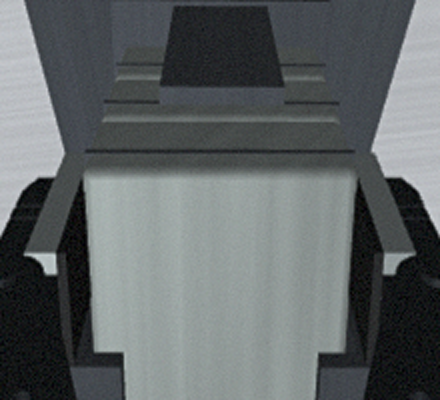

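The tips now sit just above the seam (crop row 150), so only the top tin is gripped. Now I'll pull it down the slope.

Request:
servo_tool:
  increments:
    - [0.3, 0, 0, 0, 0, 0, 1]
    - [0.5, 0, 0, 0, 0, 0, 1]
    - [0.6, 0, 0, 0, 0, 0, 1]
    - [0.8, 0, 0, 0, 0, 0, 1]
    - [0.8, 0, 0, 0, 0, 0, 1]

```text
clock: 10.85
position: [0.5939, -0.0266, 0.0513]
ee_rot: [0.265, 0.096, 0.959, -0.026]
contact_force: [9.8, -1.6, 1.6]
width: 0.0487
gripper_force: 55.1
```

Run:
```python
from h import *
inmag()
```

```text
t 10.85 mag mm [-61.6   0.4 -27.7] rot err [ 0.06  0.84 -0.09] F [ 9.8 -1.6  1.6] w 0.0487 gf 55.1 qd 0.184
```

Request:
servo_tool:
  increments:
    - [0.9, 0, 0, 0, 0, 0, 1]
    - [0.9, 0, 0, 0, 0, 0, 1]
    - [0.9, 0, 0, 0, 0, 0, 1]
    - [0.9, 0, 0, 0, 0, 0, 1]
    - [0.9, 0, 0, 0, 0, 0, 1]

```text
clock: 11.35
position: [0.5531, -0.0181, 0.0299]
ee_rot: [0.258, 0.097, 0.961, -0.027]
contact_force: [10.1, -3.3, -1.0]
width: 0.049
gripper_force: 54.9
```

Run:
```python
from h import *
inmag()
im=optics.get_image('wrist').astype(int)
print(im[230:330:4,320].tolist())
```

```text
t 11.35 mag mm [-108.3    0.7  -25.3] rot err [-0.13  0.01 -0.1 ] F [10.1 -3.3 -1. ] w 0.049 gf 54.9 qd 0.418
[[160, 162, 169], [152, 157, 160], [153, 153, 158], [152, 156, 161], [156, 159, 160], [157, 159, 160], [157, 157, 162], [160, 162, 166], [154, 159, 159], [154, 156, 162], [159, 160, 164], [153, 160, 163], [159, 164, 168], [57, 58, 62], [57, 63, 62], [64, 67, 67], [58, 62, 55], [63, 67, 66], [57, 58, 59], [80, 89, 82], [125, 131, 129], [128, 136, 132], [125, 132, 130], [125, 131, 131], [122, 133, 129]]
```

The lid's front edge is still at row 306 relative to the fingers, so the tin is coming along. I'll keep pulling.

Request:
servo_tool:
  increments:
    - [0.7, 0, 0, 0, 0, 0, 1]
    - [0.6, 0, 0, 0, 0, 0, 1]
    - [0.5, 0, 0, 0, 0, 0, 1]
    - [0.5, 0, -0.2, 0, 0, 0, 1]
    - [0.5, 0, -0.3, 0, 0, 0, 1]

```text
clock: 11.9
position: [0.5257, -0.0105, 0.0268]
ee_rot: [0.25, 0.098, 0.963, -0.028]
contact_force: [-1.2, 0.2, 2.5]
width: 0.0488
gripper_force: 55.8
```

Request:
servo_tool:
  increments:
    - [0.6, 0, -0.6, 0, 0, 0, 1]
    - [0.6, 0, -0.8, 0, 0, 0, 1]
    - [0.6, 0, -1, 0, 0, 0, 1]
    - [0.6, 0, -1.2, 0, 0, 0, 1]
    - [0.6, 0, -1.2, 0, 0, 0, 1]

```text
clock: 12.4
position: [0.4746, -0.0002, 0.0532]
ee_rot: [0.248, 0.098, 0.963, -0.029]
contact_force: [0.1, -0.5, -0.8]
width: 0.0491
gripper_force: 55.4
```

Run:
```python
from h import *
np.set_printoptions(precision=4,suppress=True)
inmag()
optics.get_image('wrist');im=optics.get_image('wrist').astype(int);inmag()
print([(r,im[r,320].tolist()) for r in range(270,330,4)])
for c in('side','scene'):
    optics.get_image(c)
    for n in('tin_top','tin_mid'):
        for r in finder.silhouettes(n,c)[:3]:print(c,n,round(r['p'],2),np.round(r['box'],1))
s=manip.get_state();print(s['position'],s['qpos'])
```

```text
t 12.4 mag mm [-166.4    2.7   35.1] rot err [-0.46 -1.07 -0.07] F [ 0.1 -0.5 -0.8] w 0.0491 gf 55.4 qd 0.36
t 12.5 mag mm [-166.5    2.7   35.6] rot err [-0.46 -1.   -0.07] F [-0.4 -0.2 -2. ] w 0.0493 gf 55.5 qd 0.038
[(270, [161, 166, 168]), (274, [164, 167, 173]), (278, [157, 161, 165]), (282, [49, 55, 53]), (286, [63, 66, 67]), (290, [56, 61, 59]), (294, [57, 60, 58]), (298, [57, 58, 52]), (302, [54, 59, 57]), (306, [83, 86, 90]), (310, [126, 132, 132]), (314, [130, 138, 138]), (318, [125, 134, 134]), (322, [125, 132, 131]), (326, [129, 133, 132])]
side tin_top 0.61 [257.4 241.4  55.   63.4]
side tin_top 0.6 [321.1 277.2  37.5  31.9]
side tin_mid 0.62 [356.7 266.6  29.2  25.9]
scene tin_top 0.83 [318.8 207.5  36.1  23. ]
[ 0.4775 -0.0006  0.0536] [-0.1018  0.1122  2.3563 -0.3174  0.1764 -1.1718]
```

Run:
```python
from h import *
np.set_printoptions(precision=4,suppress=True)
s=manip.get_state();p=np.array(s['position']);r=rot(s)
A=np.array([.46,-.03,.13]);plan(A,r,5,1)
plan([.4675,-.2995,.06],down(np.radians(98.8)),15,1,start=(A,r))
```

```text
[[-0.55,-0.66,-1.44,0,0,0,1],[-0.55,-0.66,-1.44,0,0,0,1],[-0.55,-0.66,-1.44,0,0,0,1],[-0.55,-0.66,-1.44,0,0,0,1],[-0.55,-0.66,-1.44,0,0,0,1]]
max [0.55 0.66 1.44 0.   0.   0.  ] norm 1.6748221002500618
[[-0.13,-1.75,0.62,-0.37,1.92,-1.33,1],[-0.11,-1.75,0.6,-0.37,1.92,-1.33,1],[-0.09,-1.76,0.59,-0.37,1.92,-1.33,1],[-0.07,-1.76,0.57,-0.37,1.92,-1.33,1],[-0.04,-1.77,0.56,-0.37,1.92,-1.33,1]]
[[-0.02,-1.77,0.55,-0.37,1.92,-1.33,1],[0,-1.78,0.54,-0.37,1.92,-1.33,1],[0.03,-1.78,0.53,-0.37,1.92,-1.33,1],[0.05,-1.78,0.52,-0.37,1.92,-1.33,1],[0.07,-1.79,0.51,-0.37,1.92,-1.33,1]]
[[0.1,-1.79,0.5,-0.37,1.92,-1.33,1],[0.12,-1.79,0.49,-0.37,1.92,-1.33,1],[0.15,-1.79,0.48,-0.37,1.92,-1.33,1],[0.17,-1.79,0.48,-0.37,1.92,-1.33,1],[0.2,-1.79,0.47,-0.37,1.92,-1.33,1]]
max [0.2  1.79 0.62 0.37 1.92 1.33] norm 1.856956889345816
```

Request:
servo_tool:
  increments:
    - [-0.5, -0.7, -1.4, 0, 0, 0, 1]
    - [-0.5, -0.7, -1.4, 0, 0, 0, 1]
    - [-0.6, -0.7, -1.5, 0, 0, 0, 1]
    - [-0.6, -0.7, -1.5, 0, 0, 0, 1]
    - [-0.5, -0.7, -1.4, 0, 0, 0, 1]

```text
clock: 13.3
position: [0.459, -0.0322, 0.1305]
ee_rot: [0.25, 0.098, 0.963, -0.028]
contact_force: [0.6, -0.8, -1.5]
width: 0.049
gripper_force: 55.4
```

Request:
servo_tool:
  increments:
    - [-0.1, -1.75, 0.6, -0.4, 1.9, -1.3, 1]
    - [-0.1, -1.75, 0.6, -0.4, 1.9, -1.3, 1]
    - [-0.1, -1.75, 0.6, -0.4, 1.9, -1.3, 1]
    - [-0.1, -1.75, 0.6, -0.4, 1.9, -1.3, 1]
    - [0, -1.75, 0.6, -0.4, 1.9, -1.3, 1]

```text
clock: 13.8
position: [0.4616, -0.1225, 0.1055]
ee_rot: [0.168, 0.04, 0.985, -0.017]
contact_force: [-0.4, 0.0, -0.8]
width: 0.0487
gripper_force: 55.5
```

Request:
servo_tool:
  increments:
    - [0, -1.8, 0.5, -0.4, 1.9, -1.3, 1]
    - [0, -1.8, 0.5, -0.4, 1.9, -1.3, 1]
    - [0, -1.8, 0.5, -0.4, 1.9, -1.3, 1]
    - [0, -1.8, 0.5, -0.4, 1.9, -1.3, 1]
    - [0, -1.8, 0.5, -0.4, 1.9, -1.3, 1]

```text
clock: 14.3
position: [0.4648, -0.2132, 0.0831]
ee_rot: [0.085, -0.017, 0.996, -0.006]
contact_force: [0.6, -0.1, -0.7]
width: 0.0489
gripper_force: 55.5
```

Request:
servo_tool:
  increments:
    - [0.1, -1.8, 0.4, -0.4, 1.9, -1.3, 1]
    - [0.1, -1.8, 0.4, -0.4, 1.9, -1.3, 1]
    - [0.15, -1.8, 0.4, -0.4, 1.9, -1.3, 1]
    - [0.15, -1.5, 0.4, -0.4, 1.9, -1.3, 1]
    - [0.2, -1.3, 0.4, -0.4, 1.9, -1.3, 1]

```text
clock: 14.8
position: [0.4664, -0.2958, 0.0631]
ee_rot: [0.002, -0.074, 0.997, 0.005]
contact_force: [-0.0, -0.0, -1.7]
width: 0.0484
gripper_force: 55.5
```

Run:
```python
from h import *
np.set_printoptions(precision=4,suppress=True)
optics.get_image('scene');optics.get_image('scene')
optics.get_image('wrist');s=manip.get_state();print(s['clock'],s['position'],np.abs(s['qd']).max(),s['width'],s['qpos'],s['contact_force'])
plan([.4675,-.2995,.03],down(np.radians(98.8)),5,1)
for n in('mat','tin_top'):
    for r in finder.silhouettes(n,'wrist')[:1]:print(n,r['p'],r['box'])
for r in finder.silhouettes('mat','wrist')[:1]:
    m=r['region'].astype(np.uint8);cn=max(cv2.findContours(m,0,2)[0],key=cv2.contourArea)
    print([np.r_[q[0],onz('wrist',q[0],.005)[:2]] for q in cv2.approxPolyDP(cn,5,True)])
```

```text
14.95 [ 0.4665 -0.2949  0.0629] 0.03524762854107739 0.048826849375684586 [-0.6975  0.3588  1.7632  0.0126  1.0227 -2.4223] [-0.3386 -0.0966 -1.1953]
[[-0,-0.1,0.66,0.11,0.07,-0.07,1],[-0,-0.1,0.66,0.11,0.07,-0.07,1],[-0,-0.1,0.66,0.11,0.07,-0.07,1],[-0,-0.1,0.66,0.11,0.07,-0.07,1],[-0,-0.09,0.66,0.11,0.07,-0.07,1]]
max [0.   0.1  0.66 0.11 0.07 0.07] norm 0.6650945977278958
mat 0.69 [308.6, 283.4, 217.3, 239.7]
tin_top 0.89 [318.6, 360.2, 136.4, 159.7]
[array([415.    , 165.    ,   0.4075,  -0.244 ]), array([203.    , 166.    ,   0.4267,  -0.3694]), array([218.    , 317.    ,   0.5287,  -0.3542]), array([263.    , 280.    ,   0.4964,  -0.3265]), array([379.    , 280.    ,   0.4853,  -0.2503]), array([383.    , 292.    ,   0.4936,  -0.2458]), array([404.    , 307.    ,   0.5028,  -0.2293])]
```

The mat's near edge is level in the wrist picture (rows 165 and 166), so the tin is aligned with it. Lowering.

Request:
servo_tool:
  increments:
    - [0, -0.1, 1, 0.1, 0.1, -0.1, 1]
    - [0, -0.1, 1.5, 0.1, 0.1, -0.1, 1]
    - [0, -0.1, 1.5, 0.1, 0.1, -0.1, 1]
    - [0, 0, 1.2, 0.1, 0.1, 0, 1]
    - [0, 0, 0.8, 0.1, 0, 0, 1]

```text
clock: 15.6
position: [0.4661, -0.2961, 0.0029]
ee_rot: [-0.001, -0.077, 0.997, 0.0]
contact_force: [-0.2, 0.3, -1.5]
width: 0.0487
gripper_force: 55.4
```

Request:
servo_tool:
  increments:
    - [0, 0, 0.6, 0, 0, 0, 1]
    - [0, 0, 0.5, 0, 0, 0, 1]
    - [0, 0, 0.3, 0, 0, 0, 1]
    - [0, 0, 0.2, 0, 0, 0, 1]
    - [0, 0, 0.1, 0, 0, 0, 1]

```text
clock: 16.1
position: [0.4669, -0.2971, -0.0129]
ee_rot: [-0.0, -0.077, 0.997, -0.0]
contact_force: [0.3, 0.5, -0.9]
width: 0.0491
gripper_force: 55.4
```

Run:
```python
from h import *
np.set_printoptions(precision=4,suppress=True)
s=manip.get_state();print(s['clock'],s['position'],np.abs(s['qd']).max(),s['width'],s['contact_force'],s['moment'],np.degrees((rot(s).inv()*down(np.radians(98.8))).as_rotvec()))
```

```text
16.1 [ 0.4669 -0.2971 -0.0129] 0.02083952219714005 0.04905509698778006 [ 0.2697  0.5396 -0.863 ] [-0.0142  0.0364  0.0326] [-0.0247 -0.0136  0.0033]
```

Expected touch is near -0.0227, so I'll creep down.

Request:
servo_tool:
  increments:
    - [0, 0, 0.2, 0, 0, 0, 1]
    - [0, 0, 0.2, 0, 0, 0, 1]
    - [0, 0, 0.15, 0, 0, 0, 1]
    - [0, 0, 0.1, 0, 0, 0, 1]
    - [0, 0, 0, 0, 0, 0, 1]

```text
clock: 16.6
position: [0.4666, -0.2969, -0.0197]
ee_rot: [-0.0, -0.077, 0.997, 0.0]
contact_force: [0.3, 0.1, -1.5]
width: 0.0488
gripper_force: 55.4
```

Request:
servo_tool:
  increments:
    - [0, 0, 0.1, 0, 0, 0, 1]
    - [0, 0, 0.1, 0, 0, 0, 1]
    - [0, 0, 0.1, 0, 0, 0, 1]
    - [0, 0, 0, 0, 0, 0, 1]
    - [0, 0, 0, 0, 0, 0, 1]

```text
clock: 17.1
position: [0.4667, -0.297, -0.0222]
ee_rot: [-0.0, -0.077, 0.997, -0.0]
contact_force: [-1.4, -1.1, 1.1]
width: 0.0492
gripper_force: 55.9
```

Request:
servo_tool:
  increments:
    - [0, 0, 0.05, 0, 0, 0, 1]
    - [0, 0, 0.05, 0, 0, 0, 1]
    - [0, 0, 0, 0, 0, 0, 1]
    - [0, 0, 0, 0, 0, 0, 1]
    - [0, 0, 0, 0, 0, 0, 1]

```text
clock: 17.6
position: [0.4666, -0.2971, -0.0228]
ee_rot: [-0.0, -0.077, 0.997, -0.0]
contact_force: [-2.0, 0.5, 7.0]
width: 0.049
gripper_force: 56.4
```

Run:
```python
from h import *
np.set_printoptions(precision=4,suppress=True)
for i in range(3):
    s=manip.get_state();print(s['clock'],s['position'],s['contact_force'],s['moment']);optics.get_image('wrist')
```

```text
17.6 [ 0.4666 -0.2971 -0.0228] [-2.0143  0.4667  6.9576] [0.2831 0.0356 0.139 ]
17.65 [ 0.4666 -0.297  -0.0228] [-3.3621  0.3322  7.1548] [0.2946 0.029  0.1014]
17.7 [ 0.4666 -0.2971 -0.0228] [-3.6729  0.2178  6.4772] [0.2723 0.0256 0.0746]
```

Firm gentle contact at 7 N. Releasing slowly.

Request:
servo_tool:
  increments:
    - [0, 0, -0.05, 0, 0, 0, -0.3]
    - [0, 0, 0, 0, 0, 0, -0.6]
    - [0, 0, 0, 0, 0, 0, -1]
    - [0, 0, 0, 0, 0, 0, -1]
    - [0, 0, 0, 0, 0, 0, -1]

```text
clock: 18.25
position: [0.4667, -0.2969, -0.0232]
ee_rot: [-0.0, -0.077, 0.997, 0.0]
contact_force: [-0.4, -0.0, 0.2]
width: 0.0852
gripper_force: 0.0
```

Request:
servo_tool:
  increments:
    - [0, 0, -0.5, 0, 0, 0, -1]
    - [0, 0, -1, 0, 0, 0, -1]
    - [0, 0, -1.5, 0, 0, 0, -1]
    - [0, 0, -2, 0, 0, 0, -1]
    - [0, 0, -2.5, 0, 0, 0, -1]

```text
clock: 18.75
position: [0.4664, -0.2966, 0.053]
ee_rot: [-0.001, -0.077, 0.997, 0.0]
contact_force: [0.3, 0.4, 0.9]
width: 0.0855
gripper_force: 0.0
```

Request:
servo_tool:
  increments:
    - [1, 0, -3, 0, 0, 0, -1]
    - [1, 0, -3, 0, 0, 0, -1]
    - [1, 0, -3, 0, 0, 0, -1]
    - [1, 0, -2, 0, 0, 0, -1]
    - [0.5, 0, -1, 0, 0, 0, -1]

```text
clock: 19.25
position: [0.4225, -0.3046, 0.1751]
ee_rot: [0.001, -0.077, 0.997, -0.002]
contact_force: [-0.3, 0.3, -0.0]
width: 0.0855
gripper_force: 0.0
```

Run:
```python
from h import *
np.set_printoptions(precision=4,suppress=True)
optics.get_image('wrist');optics.get_image('wrist');s=manip.get_state();print(s['clock'],s['position'],s['qpos'],s['width'])
for n,z in(('mat',.005),('tin_top',.027)):
  for c in('wrist',):
    for r in finder.silhouettes(n,c)[:1]:
        m=r['region'].astype(np.uint8);cn=max(cv2.findContours(m,0,2)[0],key=cv2.contourArea)[:,0]
        w=np.array([onz(c,q,z)[:2] for q in cn]);print(n,c,round(r['p'],2),r['box'],cv2.minAreaRect((w*1000).astype(np.float32)))
# expected tin corners
C=np.array([.4666,-.2971])+.039*np.array([np.cos(np.radians(8.8)),np.sin(np.radians(8.8))]);print('C expected',C)
optics.get_image('side')
for r in finder.silhouettes('tin_mid','side')[:3]:print(round(r['p'],2),r['box'])
```

```text
19.35 [ 0.4226 -0.3045  0.1739] [-0.7577  0.2123  1.671  -0.0005  1.2548 -2.4813] 0.08541180928749133
mat wrist 0.61 [314.9, 276.1, 141.0, 162.5] ((503.52294921875, -296.00244140625), (178.15634155273438, 128.76132202148438), 8.943636894226074)
tin_top wrist 0.71 [322.5, 289.4, 57.0, 113.3] ((498.3025207519531, -290.5898742675781), (114.34297180175781, 49.08496856689453), 8.410553932189941)
C expected [ 0.5051 -0.2911]
0.88 [356.1, 266.7, 25.9, 26.6]
```

The tin lies on the mat at 8.4° against the mat's 8.9°, well inside it, and tin_mid shows in the magazine. Now the wheel: close the fingers, carry the tool over and turn it round.

```bash
cat >> h.py <<'E'
HUB=np.array([.4625,.272]); TY=-12.8
def wpos(th,r,z): a=np.radians(th+TY); return np.array([HUB[0]+r*np.cos(a),HUB[1]+r*np.sin(a),z])
def wyaw(th): return np.radians(th+TY+180)   # tool y pointing inward
def rows(pts,rz,g=1,start=None):
    """world via points (one per row, first = start excluded), rz deg per row"""
    s=manip.get_state(); p=np.array(s['position']); r=rot(s); out=[]
    for q in pts:
        d=r.inv().apply(q-p)*100; out.append(np.r_[np.round(d,2),0,0,rz,g]); p=q; r=r*R.from_rotvec([0,0,np.radians(rz)])
    for i in range(0,len(out),5): print('['+','.join('['+','.join('%g'%v for v in o)+']' for o in out[i:i+5])+']')
def wstat():
    s=manip.get_state(); d=np.array(s['position'])[:2]-HUB; y=rot(s).as_matrix()[:,1]
    print('t',s['clock'],'th %.1f r %.1f z %.1f'%((np.degrees(np.arctan2(d[1],d[0]))-TY)%360,1000*np.hypot(*d),1000*s['position'][2]),'yth %.1f'%((np.degrees(np.arctan2(y[1],y[0]))-TY-180)%360),'F',np.round(s['contact_force'],1),'q6',round(s['qpos'][5],2),'w',round(s['width'],4),'qd',round(np.abs(s['qd']).max(),2))
E
python3 - <<'E'
from h import *
s=manip.get_state();p=np.array(s['position']);t=wpos(112.5,57,.17)
print(t);rows([p+(t-p)*(i+1)/25 for i in range(25)],7.16)
E
```

```text
[-9.14139464 56.45709774  0.17      ]
[[3.02,230.22,0.45,0,0,7.16,1],[31.69,228.05,0.45,0,0,7.16,1],[59.86,222.32,0.45,0,0,7.16,1],[87.11,213.13,0.45,0,0,7.16,1],[112.99,200.61,0.45,0,0,7.16,1]]
[[137.12,184.96,0.45,0,0,7.16,1],[159.1,166.43,0.45,0,0,7.16,1],[178.6,145.3,0.45,0,0,7.16,1],[195.32,121.91,0.45,0,0,7.16,1],[208.99,96.61,0.45,0,0,7.16,1]]
[[219.4,69.81,0.45,0,0,7.16,1],[226.39,41.92,0.45,0,0,7.16,1],[229.85,13.37,0.45,0,0,7.16,1],[229.73,-15.38,0.45,0,0,7.16,1],[226.02,-43.89,0.45,0,0,7.16,1]]
[[218.78,-71.72,0.45,0,0,7.16,1],[208.14,-98.43,0.45,0,0,7.16,1],[194.25,-123.61,0.45,0,0,7.16,1],[177.33,-146.86,0.45,0,0,7.16,1],[157.64,-167.81,0.45,0,0,7.16,1]]
[[135.49,-186.15,0.45,0,0,7.16,1],[111.23,-201.59,0.45,0,0,7.16,1],[85.24,-213.88,0.45,0,0,7.16,1],[57.92,-222.84,0.45,0,0,7.16,1],[29.69,-228.32,0.45,0,0,7.16,1]]
```

```bash
sed -i 's/^def wpos(th,r,z): /def wpos(th,r,z): r=r\/1000; /' h.py
python3 - <<'E'
from h import *
s=manip.get_state();p=np.array(s['position']);t=wpos(112.5,57,.17)
print(t);rows([p+(t-p)*(i+1)/25 for i in range(25)],7.16)
E
```

```text
[0.45289611 0.3281851  0.17      ]
[[-0.51,2.48,0.01,0,0,7.16,1],[-0.2,2.52,0.01,0,0,7.16,1],[0.12,2.53,0.01,0,0,7.16,1],[0.43,2.49,0.01,0,0,7.16,1],[0.74,2.42,0.01,0,0,7.16,1]]
[[1.04,2.31,0.01,0,0,7.16,1],[1.32,2.16,0.01,0,0,7.16,1],[1.57,1.98,0.01,0,0,7.16,1],[1.81,1.77,0.01,0,0,7.16,1],[2.01,1.53,0.01,0,0,7.16,1]]
[[2.19,1.26,0.01,0,0,7.16,1],[2.33,0.98,0.01,0,0,7.16,1],[2.43,0.68,0.01,0,0,7.16,1],[2.5,0.38,0.01,0,0,7.16,1],[2.53,0.06,0.01,0,0,7.16,1]]
[[2.52,-0.26,0.01,0,0,7.16,1],[2.46,-0.57,0.01,0,0,7.16,1],[2.37,-0.87,0.01,0,0,7.16,1],[2.25,-1.16,0.01,0,0,7.16,1],[2.09,-1.43,0.01,0,0,7.16,1]]
[[1.89,-1.68,0.01,0,0,7.16,1],[1.67,-1.9,0.01,0,0,7.16,1],[1.42,-2.09,0.01,0,0,7.16,1],[1.15,-2.25,0.01,0,0,7.16,1],[0.86,-2.38,0.01,0,0,7.16,1]]
```

Request:
servo_tool:
  increments:
    - [-0.5, 2.5, 0, 0, 0, 7.2, 1]
    - [-0.2, 2.5, 0, 0, 0, 7.2, 1]
    - [0.1, 2.5, 0, 0, 0, 7.2, 1]
    - [0.4, 2.5, 0, 0, 0, 7.2, 1]
    - [0.7, 2.4, 0, 0, 0, 7.2, 1]
  squeeze: 40

```text
clock: 20.05
position: [0.4291, -0.1766, 0.1707]
ee_rot: [-0.001, 0.238, 0.971, 0.0]
contact_force: [1.0, -0.1, -0.0]
width: 0.0125
gripper_force: 0.0
```

Request:
servo_tool:
  increments:
    - [1.0, 2.3, 0, 0, 0, 7.2, 1]
    - [1.3, 2.2, 0, 0, 0, 7.2, 1]
    - [1.6, 2.0, 0, 0, 0, 7.2, 1]
    - [1.8, 1.8, 0, 0, 0, 7.2, 1]
    - [2.0, 1.5, 0, 0, 0, 7.2, 1]

```text
clock: 20.55
position: [0.4366, -0.0501, 0.1708]
ee_rot: [-0.001, 0.526, 0.85, -0.0]
contact_force: [0.8, -0.4, 0.3]
width: 0.0002
gripper_force: 0.0
```

Request:
servo_tool:
  increments:
    - [2.2, 1.3, 0, 0, 0, 7.2, 1]
    - [2.3, 1.0, 0, 0, 0, 7.2, 1]
    - [2.4, 0.7, 0, 0, 0, 7.2, 1]
    - [2.5, 0.4, 0, 0, 0, 7.2, 1]
    - [2.5, 0.1, 0, 0, 0, 7.2, 1]

```text
clock: 21.05
position: [0.4451, 0.0754, 0.1707]
ee_rot: [-0.001, 0.763, 0.646, -0.001]
contact_force: [0.6, -0.5, 0.2]
width: -0.0002
gripper_force: 0.0
```

Request:
servo_tool:
  increments:
    - [2.5, -0.3, 0, 0, 0, 7.2, 1]
    - [2.5, -0.6, 0, 0, 0, 7.2, 1]
    - [2.4, -0.9, 0, 0, 0, 7.2, 1]
    - [2.2, -1.2, 0, 0, 0, 7.2, 1]
    - [2.1, -1.4, 0, 0, 0, 7.2, 1]

```text
clock: 21.55
position: [0.4515, 0.202, 0.1705]
ee_rot: [-0.0, 0.925, 0.379, -0.002]
contact_force: [0.4, -0.3, -0.4]
width: -0.0004
gripper_force: 0.0
```

Request:
servo_tool:
  increments:
    - [1.9, -1.7, 0, 0, 0, 7.2, 1]
    - [1.7, -1.9, 0, 0, 0, 7.2, 1]
    - [1.4, -2.1, 0, 0, 0, 7.2, 1]
    - [1.1, -2.2, 0, 0, 0, 7.2, 1]
    - [0.6, -1.8, 0, 0, 0, 6, 1]

```text
clock: 22.05
position: [0.4588, 0.3219, 0.1702]
ee_rot: [0.0, 0.996, 0.085, -0.001]
contact_force: [0.1, -0.5, -0.3]
width: -0.0001
gripper_force: 0.0
```

Run:
```python
from h import *
optics.get_image('wrist');optics.get_image('wrist');wstat()
for a in range(5): pass
for n,z in(('tally_base',0),('wheel',.056)):
    for r in finder.tip_of(n,'wrist')[:2]:print(n,round(r['p'],2),np.round(r['at']),onz('wrist',r['at'],z))
im=optics.get_image('wrist')
plan(wpos(112.5,57,.08),down(wyaw(112.5)),5,1)
```

```text
t 22.15 th 106.9 r 50.7 z 170.2 yth 112.9 F [ 0.3 -0.3 -0.3] q6 1.88 w 0.0001 qd 0.09
tally_base 0.95 [381. 208.] [4.62167949e-01 2.63139202e-01 5.55111512e-17]
wheel 0.68 [392. 224.] [0.4637592  0.26288194 0.056     ]
[[-0.08,-0.19,1.82,0.02,0.03,0.08,1],[-0.08,-0.19,1.82,0.02,0.03,0.08,1],[-0.08,-0.19,1.82,0.02,0.03,0.08,1],[-0.08,-0.19,1.82,0.02,0.03,0.08,1],[-0.08,-0.19,1.82,0.02,0.03,0.08,1]]
max [0.08 0.19 1.82 0.02 0.03 0.08] norm 1.828780754921113
```

The network puts the hub about 9 mm off my estimate, so I'll settle it by fitting the wheel's dark pattern in this picture.

```bash
cat >> h.py <<'E'
def wheelfit(th0=0.,free=True):
    optics.get_image('wrist'); im=optics.get_image('wrist').mean(2); im=cv2.GaussianBlur(im,(3,3),0)
    f,cx,cy,T=K('wrist')
    ins=[];out=[]
    for a in range(90,271,45):
        for r in np.arange(40,55,1.5):
            for w in(-3,0,3): ins.append((r,w,a))
            for w in(-6.5,6.5): out.append((r,w,a))
        for w in(-3,0,3): out.append((58,w,a))
    def P(L,h,yaw):
        L=np.array(L,float); a=np.radians(L[:,2]+yaw); r,w=L[:,0]/1000,L[:,1]/1000
        X=np.c_[h[0]+r*np.cos(a)-w*np.sin(a),h[1]+r*np.sin(a)+w*np.cos(a),np.full(len(L),.056)]
        p=X@T[:3,:3].T+T[:3,3]; return (f*p[:,:2]/p[:,2:]+[cx,cy]).astype(np.float32)
    def sc(v):
        g=lambda L:cv2.remap(im.astype(np.float32),P(L,v[:2],v[2]),None,1).ravel()
        return g(ins).mean()-g(out).mean()
    best=min((sc((HUB[0]+dx/1000,HUB[1]+dy/1000,TY+th0+dt)),HUB[0]+dx/1000,HUB[1]+dy/1000,TY+th0+dt) for dx in range(-12,13,2) for dy in range(-12,13,2) for dt in range(-20,21,4))
    from scipy.optimize import minimize
    m=minimize(sc,best[1:],method='Nelder-Mead',options=dict(initial_simplex=[np.array(best[1:])+d for d in([0,0,0],[.002,0,0],[0,.002,0],[0,0,3])])); return m.x,m.fun,best
E
python3 - <<'E'
from h import *
print(wheelfit());wstat()
for n,z in(('wheel',.056),):
    for r in finder.tip_of(n,'wrist')[:2]:print(n,round(r['p'],2),np.round(r['at']),onz('wrist',r['at'],z))
E
```

```text
Traceback (most recent call last):
  File "h.py", line 72, in wheelfit
    best=min((sc((HUB[0]+dx/1000,HUB[1]+dy/1000,TY+th0+dt)),HUB[0]+dx/1000,HUB[1]+dy/1000,TY+th0+dt) for dx in range(-12,13,2) for dy in range(-12,13,2) for dt in range(-20,21,4))
  File "h.py", line 72, in <genexpr>
    best=min((sc((HUB[0]+dx/1000,HUB[1]+dy/1000,TY+th0+dt)),HUB[0]+dx/1000,HUB[1]+dy/1000,TY+th0+dt) for dx in range(-12,13,2) for dy in range(-12,13,2) for dt in range(-20,21,4))
              ~~^^^^^^^^^^^^^^^^^^^^^^^^^^^^^^^^^^^^^^^^^^^
  File "h.py", line 71, in sc
    return g(ins).mean()-g(out).mean()
           ~^^^^^
  File "h.py", line 70, in <lambda>
    g=lambda L:cv2.remap(im.astype(np.float32),P(L,v[:2],v[2]),None,1).ravel()
               ~~~~~~~~~^^^^^^^^^^^^^^^^^^^^^^^^^^^^^^^^^^^^^^^^^^^^^^
cv2.error: OpenCV(4.12.0) /io/opencv/modules/imgproc/src/imgwarp.cpp:1821: error: (-215:Assertion failed) ((map1.type() == CV_32FC2 || map1.type() == CV_16SC2) && map2.empty()) || (map1.type() == CV_32FC1 && map2.type() == CV_32FC1) in function 'remap'
```

```bash
sed -i 's/P(L,v\[:2\],v\[2\]),None,1)/P(L,v[:2],v[2])[:,None,:],None,1)/' h.py
python3 - <<'E'
from h import *
print(wheelfit());wstat()
for n,z in(('wheel',.056),):
    for r in finder.tip_of(n,'wrist')[:2]:print(n,round(r['p'],2),np.round(r['at']),onz('wrist',r['at'],z))
E
```

```text
(array([  0.46964536,   0.27014832, -16.69260714]), np.float64(-63.3402214050293), (np.float32(-59.17242), np.float64(0.47050000000000003), np.float64(0.27), -16.8))
t 22.5 th 106.7 r 47.5 z 171.8 yth 112.8 F [ 0.5 -0.2  1.1] q6 1.88 w -0.0001 qd 0.01
wheel 0.93 [383. 220.] [0.46581256 0.26960463 0.056     ]
```

```bash
sed -i 's/^HUB=.*; TY/HUB=np.array([.4640,.2712]); TY/' h.py
python3 - <<'E'
from h import *
wstat();plan(wpos(112.5,58,.04),down(wyaw(112.5)),10,1)
E
```

```text
t 22.55 th 108.3 r 48.6 z 172.0 yth 112.8 F [0.7 0.4 0.2] q6 1.88 w -0.0002 qd 0.0
[[-0.03,-0.1,1.32,0,0,0.03,1],[-0.03,-0.1,1.32,0,0,0.03,1],[-0.03,-0.1,1.32,0,0,0.03,1],[-0.03,-0.1,1.32,0,0,0.03,1],[-0.03,-0.1,1.32,0,0,0.03,1]]
[[-0.04,-0.1,1.32,0,0,0.03,1],[-0.04,-0.1,1.32,0,0,0.03,1],[-0.04,-0.1,1.32,0,0,0.03,1],[-0.04,-0.1,1.32,0,0,0.03,1],[-0.04,-0.1,1.32,0,0,0.03,1]]
max [0.04 0.1  1.32 0.   0.   0.03] norm 1.3235955797329475
```

Request:
servo_tool:
  increments:
    - [-0.1, -0.2, 1.5, 0, 0, 0, 1]
    - [-0.1, -0.2, 2, 0, 0, 0, 1]
    - [-0.1, -0.2, 2, 0, 0, 0, 1]
    - [0, -0.2, 2, 0, 0, 0, 1]
    - [0, -0.2, 2, 0, 0, 0, 1]

```text
clock: 23.05
position: [0.4547, 0.3292, 0.0764]
ee_rot: [-0.0, 0.996, 0.087, 0.0]
contact_force: [-0.1, 0.2, 0.6]
width: -0.0004
gripper_force: 0.0
```

Request:
servo_tool:
  increments:
    - [0, 0, 1.5, 0, 0, 0, 1]
    - [0, 0, 1.2, 0, 0, 0, 1]
    - [0, 0, 0.7, 0, 0, 0, 1]
    - [0, 0, 0.3, 0, 0, 0, 1]
    - [0, 0, 0, 0, 0, 0, 1]

```text
clock: 23.55
position: [0.4547, 0.3295, 0.04]
ee_rot: [0.0, 0.996, 0.087, -0.0]
contact_force: [0.1, 0.4, -1.1]
width: 0.0
gripper_force: 0.0
```

Run:
```python
from h import *
wstat()
optics.get_image('wrist')
for r in finder.tip_of('wheel','wrist')[:2]:print(round(r['p'],2),np.round(r['at']),onz('wrist',r['at'],.056))
plan(wpos(112.5,58,.014),down(wyaw(112.5)),5,1)
```

```text
t 23.55 th 111.9 r 59.1 z 40.0 yth 112.8 F [ 0.1  0.4 -1.1] q6 1.9 w 0.0 qd 0.01
0.56 [452. 300.] [0.4643251  0.26971262 0.056     ]
[[-0.02,0.03,0.53,-0,-0.01,0.06,1],[-0.02,0.03,0.53,-0,-0.01,0.06,1],[-0.02,0.03,0.53,-0,-0.01,0.06,1],[-0.02,0.03,0.53,-0,-0.01,0.06,1],[-0.02,0.03,0.53,-0,-0.01,0.06,1]]
max [0.02 0.03 0.53 0.   0.01 0.06] norm 0.5320648142428013
```

Hub agrees at (0.464, 0.270). Descending gently between the ribs.

Request:
servo_tool:
  increments:
    - [0, 0, 0.5, 0, 0, 0, 1]
    - [0, 0, 0.5, 0, 0, 0, 1]
    - [0, 0, 0.5, 0, 0, 0, 1]
    - [0, 0, 0.4, 0, 0, 0, 1]
    - [0, 0, 0, 0, 0, 0, 1]

```text
clock: 24.15
position: [0.4539, 0.3293, 0.0201]
ee_rot: [0.0, 0.996, 0.087, -0.001]
contact_force: [-0.3, 0.9, 1.4]
width: -0.0002
gripper_force: 0.0
```

Request:
servo_tool:
  increments:
    - [0, 0, 0.3, 0, 0, 0, 1]
    - [0, 0, 0.2, 0, 0, 0, 1]
    - [0, 0, 0, 0, 0, 0, 1]
    - [0, 0, 0, 0, 0, 0, 1]
    - [0, 0, 0, 0, 0, 0, 1]

```text
clock: 24.65
position: [0.4546, 0.3297, 0.016]
ee_rot: [-0.0, 0.996, 0.087, -0.0]
contact_force: [-1.1, -0.2, -0.3]
width: -0.0
gripper_force: 0.0
```

Run:
```python
from h import *
wstat();s=manip.get_state()
z=s['position'][2]
for n in(20,): 
    rows([wpos(112+ (i+1)*4.75,58,z) for i in range(n)],-4.75)
```

```text
t 24.65 th 111.9 r 59.2 z 16.0 yth 112.8 F [-1.1 -0.2 -0.3] q6 1.9 w -0.0 qd 0.0
[[-0.49,0.13,0,0,0,-4.75,1],[-0.48,0.01,0,0,0,-4.75,1],[-0.48,0.01,0,0,0,-4.75,1],[-0.48,0.01,0,0,0,-4.75,1],[-0.48,0.01,0,0,0,-4.75,1]]
[[-0.48,0.01,0,0,0,-4.75,1],[-0.48,0.01,0,0,0,-4.75,1],[-0.48,0.01,0,0,0,-4.75,1],[-0.48,0.01,0,0,0,-4.75,1],[-0.48,0.01,0,0,0,-4.75,1]]
[[-0.48,0.01,0,0,0,-4.75,1],[-0.48,0.01,0,0,0,-4.75,1],[-0.48,0.01,0,0,0,-4.75,1],[-0.48,0.01,0,0,0,-4.75,1],[-0.48,0.01,0,0,0,-4.75,1]]
[[-0.48,0.01,0,0,0,-4.75,1],[-0.48,0.01,-0,0,0,-4.75,1],[-0.48,0.01,-0,0,0,-4.75,1],[-0.48,0.01,-0,0,0,-4.75,1],[-0.48,0.01,-0,0,0,-4.75,1]]
```

Request:
servo_tool:
  increments:
    - [-0.5, 0.1, 0, 0, 0, -4.75, 1]
    - [-0.48, 0, 0, 0, 0, -4.75, 1]
    - [-0.48, 0, 0, 0, 0, -4.75, 1]
    - [-0.48, 0, 0, 0, 0, -4.75, 1]
    - [-0.48, 0, 0, 0, 0, -4.75, 1]

```text
clock: 25.15
position: [0.4331, 0.321, 0.0163]
ee_rot: [-0.0, 0.956, 0.292, 0.001]
contact_force: [0.7, 0.6, -0.6]
width: 0.0002
gripper_force: 0.6
```

Run:
```python
from h import *
wstat()
```

```text
t 25.15 th 134.6 r 58.6 z 16.3 yth 136.8 F [ 0.7  0.6 -0.6] q6 1.49 w 0.0002 qd 0.82
```

Request:
servo_tool:
  increments:
    - [-0.48, 0, 0, 0, 0, -4.75, 1]
    - [-0.48, 0, 0, 0, 0, -4.75, 1]
    - [-0.48, 0, 0, 0, 0, -4.75, 1]
    - [-0.48, 0, 0, 0, 0, -4.75, 1]
    - [-0.48, 0, 0, 0, 0, -4.75, 1]

```text
clock: 25.65
position: [0.4147, 0.3042, 0.0161]
ee_rot: [-0.0, 0.876, 0.483, -0.0]
contact_force: [0.1, 0.4, 0.1]
width: -0.0002
gripper_force: 0.0
```

Run:
```python
from h import *
wstat()
```

```text
t 25.65 th 159.0 r 59.4 z 16.1 yth 160.5 F [0.1 0.4 0.1] q6 1.06 w -0.0002 qd 0.86
```

```bash
cat >> h.py <<'E'
def pointer(c='wrist'):
    optics.get_image(c);im=cv2.GaussianBlur(optics.get_image(c),(3,3),0).mean(2);o=[]
    for a in range(90,271,5):
        v=[]
        for r in(20,24,28,32):
            p=proj(c,wpos(a,r,.057)); v.append(im[int(round(p[1])),int(round(p[0]))])
        o.append((a,int(np.mean(v))))
    print(c,o)
E
python3 - <<'E'
from h import *
wstat();pointer();pointer('scene');wstat()
for r in finder.silhouettes('wheel','wrist')[:2]:print(r['p'],r['box'])
E
```

```text
t 25.65 th 159.0 r 59.4 z 16.1 yth 160.5 F [0.1 0.4 0.1] q6 1.06 w -0.0002 qd 0.86
wrist [(90, 36), (95, 36), (100, 37), (105, 38), (110, 38), (115, 39), (120, 40), (125, 41), (130, 40), (135, 40), (140, 39), (145, 39), (150, 39), (155, 38), (160, 37), (165, 36), (170, 51), (175, 138), (180, 168), (185, 95), (190, 54), (195, 25), (200, 32), (205, 25), (210, 25), (215, 25), (220, 25), (225, 24), (230, 24), (235, 25), (240, 26), (245, 24), (250, 25), (255, 26), (260, 28), (265, 28), (270, 28)]
scene [(90, 29), (95, 29), (100, 29), (105, 29), (110, 30), (115, 29), (120, 30), (125, 30), (130, 30), (135, 31), (140, 32), (145, 32), (150, 36), (155, 38), (160, 50), (165, 70), (170, 99), (175, 122), (180, 120), (185, 95), (190, 69), (195, 52), (200, 41), (205, 43), (210, 42), (215, 38), (220, 33), (225, 30), (230, 29), (235, 31), (240, 35), (245, 38), (250, 39), (255, 41), (260, 35), (265, 37), (270, 31)]
t 25.85 th 158.7 r 59.2 z 16.1 yth 160.2 F [ 0.5 -0.5  0.1] q6 1.07 w 0.0002 qd 0.01
0.74 [448.6, 278.4, 382.8, 356.9]
```

The pointer is at about 178°, one click done. Second click.

Request:
servo_tool:
  increments:
    - [-0.48, 0, 0, 0, 0, -4.75, 1]
    - [-0.48, 0, 0, 0, 0, -4.75, 1]
    - [-0.48, 0, 0, 0, 0, -4.75, 1]
    - [-0.48, 0, 0, 0, 0, -4.75, 1]
    - [-0.48, 0, 0, 0, 0, -4.75, 1]

```text
clock: 26.4
position: [0.4056, 0.283, 0.016]
ee_rot: [-0.0, 0.758, 0.652, 0.0]
contact_force: [-0.6, 1.9, -0.3]
width: 0.0002
gripper_force: 0.8
```

Request:
servo_tool:
  increments:
    - [-0.48, 0, 0, 0, 0, -4.75, 1]
    - [-0.44, 0, 0, 0, 0, -4.3, 1]
    - [-0.3, 0, 0, 0, 0, -3, 1]
    - [-0.2, 0, 0, 0, 0, -2, 1]
    - [0, 0, 0, 0, 0, 0, 1]

```text
clock: 26.9
position: [0.4047, 0.2682, 0.016]
ee_rot: [-0.0, 0.674, 0.739, -0.0]
contact_force: [-0.5, 0.9, -0.2]
width: -0.0001
gripper_force: 0.0
```

Run:
```python
from h import *
wstat();pointer();pointer('scene');wstat()
```

```text
t 26.9 th 195.7 r 59.4 z 16.0 yth 198.0 F [-0.5  0.9 -0.2] q6 0.35 w -0.0001 qd 0.02
wrist [(90, 29), (95, 28), (100, 29), (105, 29), (110, 27), (115, 29), (120, 30), (125, 30), (130, 31), (135, 30), (140, 32), (145, 31), (150, 31), (155, 32), (160, 32), (165, 32), (170, 31), (175, 31), (180, 31), (185, 31), (190, 32), (195, 31), (200, 29), (205, 30), (210, 41), (215, 98), (220, 66), (225, 59), (230, 56), (235, 28), (240, 24), (245, 26), (250, 24), (255, 26), (260, 24), (265, 22), (270, 22)]
scene [(90, 29), (95, 30), (100, 30), (105, 29), (110, 29), (115, 29), (120, 28), (125, 28), (130, 28), (135, 29), (140, 31), (145, 31), (150, 32), (155, 28), (160, 28), (165, 28), (170, 29), (175, 32), (180, 35), (185, 38), (190, 43), (195, 39), (200, 37), (205, 53), (210, 63), (215, 93), (220, 110), (225, 120), (230, 103), (235, 74), (240, 53), (245, 38), (250, 38), (255, 40), (260, 34), (265, 35), (270, 29)]
t 27.1 th 195.4 r 59.3 z 16.0 yth 198.1 F [ 0.4 -0.1 -0.9] q6 0.35 w -0.0 qd 0.0
```

The pointer is at about 223°, two clicks. I'll centre the finger between the ribs, lift straight out and check.

Request:
servo_tool:
  increments:
    - [-0.2, 0, 0, 0, 0, -2, 1]
    - [-0.2, 0, 0, 0, 0, -2, 1]
    - [-0.1, 0, 0, 0, 0, 0, 1]
    - [0, 0, 0, 0, 0, 0, 1]
    - [0, 0, 0, 0, 0, 0, 1]

```text
clock: 27.6
position: [0.4052, 0.2633, 0.016]
ee_rot: [-0.0, 0.648, 0.762, -0.0]
contact_force: [-0.6, 0.4, -0.2]
width: -0.0002
gripper_force: 0.0
```

Run:
```python
from h import *
wstat();pointer('scene')
```

```text
t 27.6 th 200.4 r 59.4 z 16.0 yth 202.1 F [-0.6  0.4 -0.2] q6 0.27 w -0.0002 qd 0.0
scene [(90, 28), (95, 29), (100, 29), (105, 29), (110, 29), (115, 28), (120, 28), (125, 29), (130, 29), (135, 29), (140, 31), (145, 31), (150, 33), (155, 29), (160, 29), (165, 29), (170, 27), (175, 30), (180, 32), (185, 36), (190, 42), (195, 39), (200, 35), (205, 49), (210, 58), (215, 89), (220, 111), (225, 126), (230, 116), (235, 85), (240, 60), (245, 39), (250, 38), (255, 40), (260, 36), (265, 38), (270, 30)]
```

Request:
servo_tool:
  increments:
    - [0, 0, -0.5, 0, 0, 0, 1]
    - [0, 0, -1, 0, 0, 0, 1]
    - [0, 0, -1.5, 0, 0, 0, 1]
    - [0, 0, -2, 0, 0, 0, 1]
    - [0, 0, -2.5, 0, 0, 0, 1]

```text
clock: 28.2
position: [0.4046, 0.263, 0.0919]
ee_rot: [-0.0, 0.647, 0.762, -0.001]
contact_force: [0.1, 0.3, -0.9]
width: -0.0001
gripper_force: 0.0
```

Request:
servo_tool:
  increments:
    - [0, -1, -3, 0, 0, 0, 1]
    - [0, -1, -3, 0, 0, 0, 1]
    - [0, -1, -3, 0, 0, 0, 1]
    - [0, -1, -2, 0, 0, 0, 1]
    - [0, 0, -1, 0, 0, 0, 1]

```text
clock: 28.7
position: [0.3654, 0.257, 0.2139]
ee_rot: [0.001, 0.647, 0.762, 0.002]
contact_force: [1.3, -0.1, -0.3]
width: 0.0002
gripper_force: 0.0
```

Run:
```python
from h import *
np.set_printoptions(precision=1,suppress=True)
optics.get_image('wrist');pointer('wrist');pointer('scene');wstat()
for c in('side','scene'):
    optics.get_image(c)
    for n,z in(('tin_top',.027),('tin_mid',.08),('gauge',0),('cup',0),('jar',0),('crayon',0),('socket',0),('ratchet',0)):
        for r in finder.silhouettes(n,c)[:1]:print(c,n,round(r['p'],2),np.round(r['box'],1),onz(c,r['box'][:2],z)[:2]*1000)
```

```text
wrist [(90, 21), (95, 22), (100, 20), (105, 22), (110, 22), (115, 23), (120, 21), (125, 22), (130, 23), (135, 23), (140, 24), (145, 23), (150, 23), (155, 23), (160, 24), (165, 24), (170, 25), (175, 24), (180, 24), (185, 24), (190, 25), (195, 24), (200, 25), (205, 25), (210, 24), (215, 26), (220, 91), (225, 134), (230, 129), (235, 68), (240, 27), (245, 23), (250, 22), (255, 24), (260, 21), (265, 22), (270, 22)]
scene [(90, 29), (95, 31), (100, 30), (105, 29), (110, 28), (115, 28), (120, 28), (125, 28), (130, 27), (135, 29), (140, 32), (145, 32), (150, 34), (155, 28), (160, 28), (165, 27), (170, 28), (175, 30), (180, 32), (185, 36), (190, 42), (195, 38), (200, 35), (205, 49), (210, 57), (215, 89), (220, 111), (225, 126), (230, 116), (235, 85), (240, 59), (245, 39), (250, 38), (255, 39), (260, 33), (265, 36), (270, 30)]
t 28.95 th 201.3 r 99.6 z 209.9 yth 202.1 F [-0.4 -0.5  0.1] q6 0.29 w -0.0003 qd 0.01
side tin_top 0.67 [394.1 377.6  50.1  41.1] [ 499.3 -298.7]
side tin_mid 0.9 [355.8 266.8  31.3  26.7] [609.1 -12.7]
side gauge 0.86 [313.4 199.3  15.4  31.8] [726.1 347.9]
side cup 0.68 [205.1 195.9  26.4  25.1] [445.1 565.8]
side jar 0.63 [341.7 218.   18.8  31. ] [747.7 224. ]
side crayon 0.61 [286.4 302.8  26.6  27.7] [423.6  46.7]
side socket 0.61 [423.4 298.7  14.1  23.8] [ 735.3 -157.8]
side ratchet 0.61 [465.9 348.9  68.2  62.9] [ 712.1 -334.9]
scene tin_top 0.6 [246.1 186.2  33.1  32.9] [ 510.9 -283.6]
scene tin_mid 0.59 [302.2 233.1   5.3  11.3] [586.9  -3.1]
scene gauge 0.92 [375.8 341.4  36.4  46.1] [715.4 335. ]
scene cup 0.57 [500.  298.2  43.2  42.8] [401.  547.1]
scene jar 0.55 [333.4 312.1  21.8  32.1] [708.4 192.1]
scene crayon 0.68 [348.9 220.8  32.2  17.5] [419.1  48.2]
scene socket 0.46 [229.2 246.6  13.1  20.1] [ 707.3 -188.2]
scene ratchet 0.9 [194.3 223.2  56.7  33.2] [ 702.7 -333.7]
```

The job looks done. I'll check the pointer angle in the same scene camera against its home reading from the first picture.

Run:
```python
from h import *
def cen(im):
    im=cv2.GaussianBlur(im,(3,3),0).mean(2);A=np.arange(95,266,1);v=[]
    for a in A: v.append(np.mean([im[tuple(int(round(x)) for x in proj('scene',wpos(a,r,.057))[::-1])] for r in(20,24,28,32)]))
    v=np.array(v);k=abs(A-A[v.argmax()])<22;w=np.clip(v-50,0,None)*k;return A[v.argmax()],(A*w).sum()/w.sum()
print(cen(cv2.imread('pics/scene0.png')),cen(optics.get_image('scene')))
```

```text
(np.int64(127), np.float64(130.38369275502785)) (np.int64(225), np.float64(224.28121155310802))
```

Run:
```python
from h import *
print(manip.sign_off())
```

```text
the job is handed in; nothing more can be done
None
```

I handed the job in after about 29 s: the top tin lies flat on the mat within about half a degree of lengthwise, the next tin is in its place, and the thumbwheel reads two clicks (the camera measured about 94° of turn for the nominal 90°).

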